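# Steady the ripening cupboard, open it past its safety catch and load it

## Task

Get the little ripening cupboard ready and stocked: first screw its front foot down (clockwise) until it touches the counter, so that the cupboard cannot tip, and only then release the hidden safety catch behind the top of the ajar door and swing the door with its tray wide open. Stand every ash-grey brick cheese from the paper sheet upright on the tray, then swing the door fully shut with the cheeses on the tray. Leave the jars and the price stand where they are.

Things in the scene. Friction and masses are not known exactly. Their poses are not given: they have to be found in the camera images.
- foot_knob (a joint): Turning angle of the screw foot, rad: 0 when the foot touches the counter (it then turns no further), negative while it hangs above it; clockwise seen from above raises the value and lowers the foot, 4 mm a turn (6.28 rad). Starts between -7.5 and -4. Light friction (0.05 N m).
- knob (a point): Centre of the round black knob of the screw foot (34 mm across, 22 mm high, upright axis), on a steel rod at the cupboard's front corner away from the door hinge. The whole knob stands above the cupboard's roof (roof top 144 mm above the counter) and sinks with the foot.
- door (a joint): Door angle, rad: 0 shut, grows as the door swings out to the front, stop at 2.2. Starts ajar (0.23 to 0.265); the safety catch stops it at about 0.28. The hinge is stiff enough (0.14 N m) for the door to stay where it is left.
- hinge (a point): On the door's upright hinge axis (the cupboard's front corner on the robot's right), at the door's and roof's top, 144 mm above the counter. Its axes turn with the door: y along the door from hinge to free edge, x inward from the inner face, z up. Door: 246 mm long, 24 to 144 mm above the counter, inner face x = 0, outer x = -16 mm. Shut, its inner face lies on the cupboard's front, where the roof ends.
- door_top (a point): On the door's top edge: at the inner face, 150 mm from the hinge; axes as for hinge. The door, 16 mm thick, can be pinched or pushed here. A steel bar handle stands upright outside the door 226 mm from the hinge, reaching 27 mm out of the outer face, 49 to 119 mm above the counter.
- catch (a joint): How far the safety catch is pressed down, m: 0 at rest, stop at 0.0175. The door opens past 0.28 rad only while it is pressed by 0.010 or more. The spring takes 2.6 N at first, 7 N fully down, and brings it back up. The hook is past its bar for good from about 0.5 rad. Swinging the door shut, the sloped hook ducks under the bar by itself (some 8 N at the door's free edge).
- catch_pad (a point): Where to press, straight down: top of the white tongue (20 mm wide, red patch) that sticks inward from the door 208 mm from the hinge, 31 mm below the door's top; this point is 24 mm inward from the door's inner face, in the gap between door and roof edge (47 to 54 mm wide here at the start). The tongue's hook starts 70 mm inward from the door. Axes as for hinge.
- tray (a point): Foot of the hinge axis on the tray floor, 72 mm above the counter; axes as for hinge (y along the door, x inward). The wooden tray is a quarter disc of 200 mm radius about this point, between the x and y axes, fixed to the door, with a rail 10 mm high, 4 mm thick round the arc and along the side at y = 6 mm. From about 1.8 rad it stands well clear of the roof.
- brick_0_mid (a point): Centre (half-way up) of an ash-grey cheese, a square truncated pyramid (foot 57 mm along x, 63 mm along y, narrower at the top, 51 to 54 mm high, 0.16 kg, firm), standing on the paper sheet (1 mm thick, on the counter) at the start; z up. None if this one is absent: two or all three are there.
- brick_1_mid (a point): Centre (half-way up) of an ash-grey cheese, a square truncated pyramid (foot 57 mm along x, 63 mm along y, narrower at the top, 51 to 54 mm high, 0.16 kg, firm), standing on the paper sheet (1 mm thick, on the counter) at the start; z up. None if this one is absent: two or all three are there.
- brick_2_mid (a point): Centre (half-way up) of an ash-grey cheese, a square truncated pyramid (foot 57 mm along x, 63 mm along y, narrower at the top, 51 to 54 mm high, 0.16 kg, firm), standing on the paper sheet (1 mm thick, on the counter) at the start; z up. None if this one is absent: two or all three are there.
- honey_jar: Honey jar, 71 mm across, 110 mm high, origin under its centre; leave alone.
- price_stand: Small black price stand, foot 42 mm across, card 75 mm wide, 106 mm high, origin under its foot; leave alone.
- jam_jar: Jam jar with white lid, 75 mm across, 112 mm high, origin under its centre; leave alone.
Things that resemble listed ones, but are neither listed nor needed, are in the scene too. Leave any green or red look-alike of the part that bears brick_1_mid alone.

How it is judged:
On the way, in this order (a step that is already met when the one before it is completed fails the run):
1. the screw foot is down on the counter (less than 0.4 mm short) while the door still hangs on its catch (value of joint foot_knob above -0.6 rad and value of joint door below 0.4 rad), for 0.2 s.
2. the door is swung wide open (more than 1.2 rad), catch sprung back (value of joint foot_knob above -0.6 rad and value of joint door above 1.2 rad and value of joint catch below 0.003 m), for 0.2 s.
3. every cheese stands upright and released on the tray of the open door (horizontal distance between each of brick_0_mid, brick_1_mid, brick_2_mid and hinge below 0.185 m and x of each of brick_0_mid, brick_1_mid, brick_2_mid in the frame of tray above 0.015 m and y of each of brick_0_mid, brick_1_mid, brick_2_mid in the frame of tray above 0.015 m and z of brick_0_mid in the frame of tray between 0.018 and 0.036 m and angle between each of brick_0_mid, brick_1_mid, brick_2_mid's own z axis and vertical below 0.2 rad and contact force between the fingers and brick_0 below 0.05 N and linear speed of each of brick_0, brick_1, brick_2 below 0.02 m/s and z of brick_1_mid in the frame of tray between 0.018 and 0.036 m and contact force between the fingers and brick_1 below 0.05 N and z of brick_2_mid in the frame of tray between 0.018 and 0.036 m and contact force between the fingers and brick_2 below 0.05 N and value of joint foot_knob above -0.6 rad and value of joint door above 0.8 rad), for 0.3 s.
At the end, for the whole second after the job is handed in: The foot is on the counter (under 0.4 mm short), the door is shut (within 0.06 rad), the catch sprung up, and every cheese present stands upright (within 0.2 rad), released and at rest on the tray, within its rail (value of joint foot_knob above -0.6 rad and value of joint door below 0.06 rad and value of joint catch below 0.003 m and horizontal distance between each of brick_0_mid, brick_1_mid, brick_2_mid and hinge below 0.185 m and x of each of brick_0_mid, brick_1_mid, brick_2_mid in the frame of tray above 0.015 m and y of each of brick_0_mid, brick_1_mid, brick_2_mid in the frame of tray above 0.015 m and z of brick_0_mid in the frame of tray between 0.018 and 0.036 m and angle between each of brick_0_mid, brick_1_mid, brick_2_mid's own z axis and vertical below 0.2 rad and contact force between the fingers and brick_0 below 0.05 N and linear speed of each of brick_0, brick_1, brick_2 below 0.02 m/s and z of brick_1_mid in the frame of tray between 0.018 and 0.036 m and contact force between the fingers and brick_1 below 0.05 N and z of brick_2_mid in the frame of tray between 0.018 and 0.036 m and contact force between the fingers and brick_2 below 0.05 N); the robot touches nothing.
It fails at once if the honey jar is knocked over or shifted by more than 3 cm (distance of honey_jar from where it was at the start of the episode above 0.03 m or angle between honey_jar's own z axis and vertical above 0.4 rad).
It fails at once if the price stand is knocked over or shifted by more than 3 cm (distance of price_stand from where it was at the start of the episode above 0.03 m or angle between price_stand's own z axis and vertical above 0.4 rad).
It fails at once if the jam jar is knocked over or shifted by more than 3 cm (distance of jam_jar from where it was at the start of the episode above 0.03 m or angle between jam_jar's own z axis and vertical above 0.4 rad).
Of brick_0, brick_1, brick_2 only 2 to 3 are there at a start; the rules pass over those that are not, and their reading is None.
At some moment in a run one of brick_0, brick_1, brick_2 may be knocked a few centimetres aside while the robot is not near it.
Once in a run the grip may slacken for a moment while it holds something.
It also fails if it takes over 210 s, if anything falls off the work surface, if the arm or the gripper's body presses on something with over 40 N, if the wrist force passes 120 N, or if a joint passes its speed limit or range.

## Robot

A 6-joint arm with a two-finger parallel gripper is mounted at the origin on a cart in front of the work surface, level with it; the furniture and walls round the work are solid. World frame = base frame: x ahead of the robot, y to its left, z up, the work surface at z = 0. Lengths are in m, angles in rad, forces in N, time in s.
With the tool pointing down it reaches from about 0.4 to 0.925 m from the base axis. Payload 3.4 kg.
Tool frame: the origin (TCP) lies on the centre line of the jaws, within the pads' length; the fingertips stand 17 mm ahead of it and the grasp point (between the pads) lies 2 mm behind it; z points along the fingers, y is the line along which they close (so a half turn about z gives the same grasp; the last joint's range is limited). The gripper opens to 85 mm and grips with 20 to 120 N. Pads are 22 mm wide; open, the fingers measure 114 mm over their backs; the gripper's body (76 mm by 85 mm) begins 54 mm behind the grasp point. The pads swing forward as they close: fully open they stand 13 mm farther back than shut.
Start: joints at [-1.331, 0.307, 1.506, -0, 1.328, -0.073], TCP at [0.177, -0.547, 0.248] pointing down, gripper open.
Joint ranges: [-3.12, 3.12], [-1.05, 2.28], [0.14, 2.33], [-1.42, 4.57], [0.1, 2.73], [-2.68, 2.68]. Speed limits (rad/s): [2.57, 2.57, 3.14, 3.14, 3.14, 3.14].

## Interface

Orientations are given as a rotation vector (axis times angle).
In Python, from station import monitor, get_image, camera_params, robot gives the robot as it stands.
- The arm moves only by the tool arm_command, never from a script. Its arguments are lists of equal length, an entry for each row: "travel": the shift along the tool's x, y, z scaled (see below), a list of three; "dr": the turn, a rotation vector about the tool's x, y, z scaled (see below), a list of three. A call has exactly 5 rows; each row is the pose to reach, as a shift and turn from the pose commanded when the call began, along the tool's axes at that moment, turning the shorter way round; what a row does not reach only later rows make up. The controller multiplies each number of a shift by 400 mm and each number of a turn by 180 degrees. A row lasts 1/12 s, in which the tool goes at most 41.7 mm and 7.16 degrees, less where a joint would pass 70% of its speed; a pose out of reach is approached as far as the arm can. A call with a number of a shift or a turn outside -1 to 1 is refused whole. A call with a gripper value outside its range is refused whole. "hand" is the closure, from -1 (fully open) to 1 (shut), set as the call begins (left out, the last holds). The fingers move at their own pace and stop on an object; "grip_force" is the grip in N (left out, the last holds). Time passes only in rows, so rows that repeat a pose let the fingers close, or fill a call up. It gives the time, the measured TCP pose, the force, the opening and the grip force at its end, in the units of the state.
- monitor.state(): the state, without advancing time (a new reading comes with each control period).
- get_image(name): name is "side" or "top"; returns the picture (384x512x3 uint8, blue, green, red); there is no depth.
- camera_params(name): a dict with "fx", "fy", "cx", "cy" (pixels), "R" (3x3) and "t" (3): a world point X has camera coordinates R X + t. Camera axes: x right, y down, z forward; pixel columns grow to the right and rows downward; lengths in m; the calibration is good to about 2 mm. A picture is of the moment at which its call begins. camera_params takes no time and is no camera call.
- robot.job_done(): hands the job in; it is judged then, once.
The state is a dict: "t": time; "qpos": joint angles; "qvel": joint speeds; "tau": joint torques, N m; "position": TCP position; "orientation": TCP orientation; "force": force on the tool from outside, world axes, zero at the start; "ft_torque": the same for the moment, N m; "gripper_width": finger opening in m; "grasp_force": force on a finger pad.
Only numpy, scipy, OpenCV 4.12 (cv2) and the standard library are available. Lean on these libraries where they do the work, as an engineer would, in place of code of your own. Each camera call takes 0.05 s, during which the arm holds its last target. There are 200 camera calls.

## Working session

There is one attempt and no reset: what is moved stays moved. The work goes in short steps, Python scripts to look and compute and a tool call to move; the robot and the scene stay as the last step left them, time stands still between calls to the robot, and variables do not carry over. Pictures are saved under pics/ and viewed, at most 14 in all, crops included, and the job is handed in when it is done.

Besides the shell and the picture viewer there is one more tool, called after "Request:" as a command line: name --argument value ..., lists and objects as JSON in quotes. arm_command: Moves the arm, as the interface text tells. Shifts and turns lie within -1 to 1; 1 stands for 400 mm of shift or 180 degrees of turn. Its arguments: {"type":"object","properties":{"travel":{"type":"array","items":{"type":"array","items":{"type":"number","minimum":-1,"maximum":1}}},"dr":{"type":"array","items":{"type":"array","items":{"type":"number","minimum":-1,"maximum":1}}},"hand":{"type":"number"},"grip_force":{"type":"number"}},"required":["travel","dr"]}

```bash
ls; mkdir -p pics; python3 - <<'E'
from station import monitor,get_image,camera_params,robot
import cv2,numpy as np
s=monitor.state();print(s)
for n in("side","top"):
    im=get_image(n);cv2.imwrite(f"pics/{n}0.png",im)
    p=camera_params(n);R=np.array(p["R"]);print(n,p,-R.T@np.array(p["t"]))
E
```

```text
pics
{'t': 0.0, 'qpos': array([-1.33048128e+00,  3.07569061e-01,  1.50767611e+00,  1.29158387e-05,
        1.32839239e+00, -7.34829985e-02]), 'qvel': array([-1.13767060e-03,  1.10863758e-03,  6.44535018e-04, -3.12181132e-04,
       -2.10857072e-07,  1.38175248e-05]), 'tau': array([ 2.63452766e-04, -4.57554460e+01, -2.51915860e+01,  1.36605690e-04,
        1.34589415e-02, -3.30030723e-07]), 'position': array([ 0.17731936, -0.5462798 ,  0.24738223]), 'orientation': array([-3.10099010e+00, -4.90569523e-01,  2.47850630e-04]), 'force': array([ 0.31040875, -0.0452516 ,  0.40254981]), 'ft_torque': array([ 0.02613932, -0.03313034, -0.02554724]), 'grasp_force': 0.0, 'gripper_width': 0.0853992178073942}
side {'fx': 408.2578226322947, 'fy': 408.2578226322947, 'cx': 259.9920124982277, 'cy': 191.36690652291043, 'R': array([[-0.98309722, -0.18203064,  0.0196139 ],
       [-0.09858982,  0.43607422, -0.89449389],
       [ 0.15427218, -0.88130819, -0.44664972]]), 't': array([0.65737854, 0.15675874, 1.38191245])} [0.44853118 1.26919535 0.7445568 ]
top {'fx': 419.45837922142067, 'fy': 419.45837922142067, 'cx': 253.14174111605078, 'cy': 194.9546828694085, 'R': array([[ 0.02486283, -0.99963642, -0.01043373],
       [-0.99324221, -0.02351754, -0.1136523 ],
       [ 0.1133656 ,  0.01318894, -0.9934658 ]]), 't': array([0.0404707 , 0.66207995, 1.68637519])} [0.4654226  0.03378498 1.75102524]
```

View pics/top0.png

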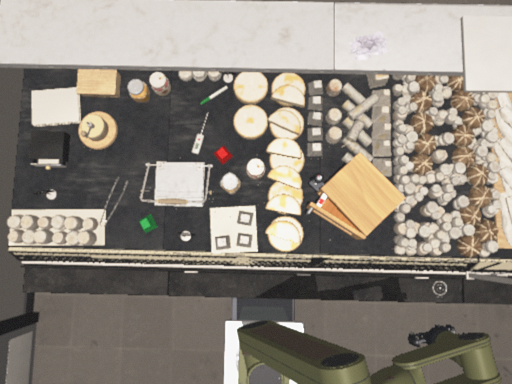

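View pics/side0.png

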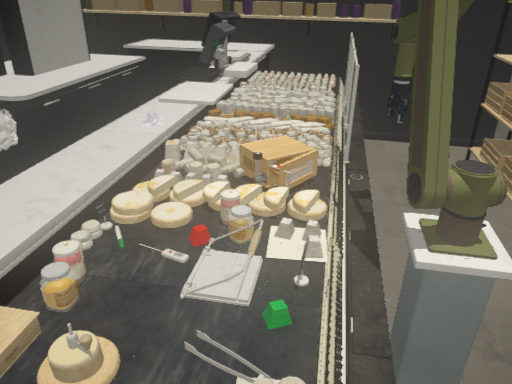

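Top: the cupboard is around (360,195), its door ajar on the lower left with the red patch at about (320,203), and the three bricks are at (245,218), (223,242) and (245,240). I'll zoom in on these.

```bash
python3 - <<'E'
import cv2,numpy as np
t=cv2.imread("pics/top0.png");s=cv2.imread("pics/side0.png")
a=cv2.resize(t[145:265,200:410],None,fx=3.8,fy=3.8,interpolation=cv2.INTER_CUBIC)
cv2.imwrite("pics/tz.png",a[:600,:800])
b=cv2.resize(s[120:300,170:350],(600,600),interpolation=cv2.INTER_CUBIC)
cv2.imwrite("pics/sz.png",b)
E
```

```text
(no output)
```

View pics/tz.png

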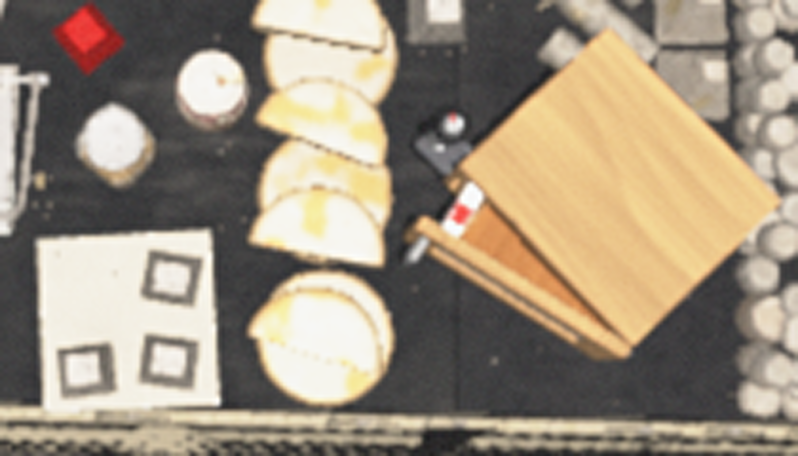

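View pics/sz.png

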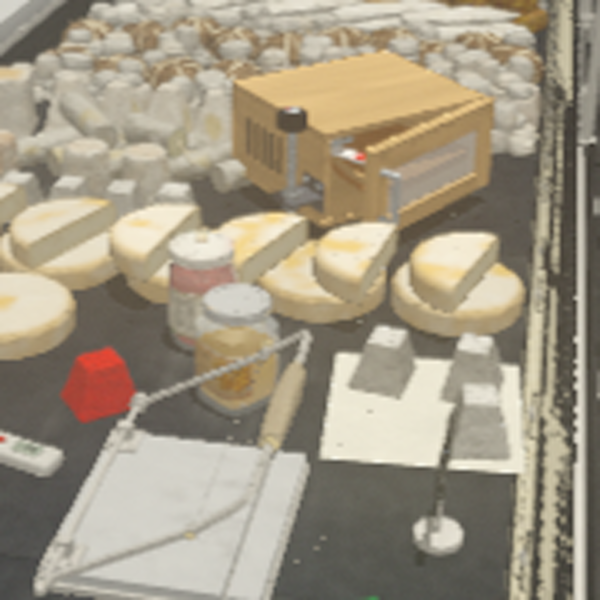

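```bash
cat > h.py <<'E'
from station import monitor,get_image,camera_params,robot
import cv2,numpy as np
from scipy.spatial.transform import Rotation as Ro
P={n:camera_params(n) for n in("side","top")}
def ray(n,uv):
    p=P[n];R=np.array(p["R"]);d=R.T@[(uv[0]-p["cx"])/p["fx"],(uv[1]-p["cy"])/p["fy"],1]
    return -R.T@np.array(p["t"]),d
def onz(n,uv,z):
    c,d=ray(n,uv);return (c+d*(z-c[2])/d[2]).round(4)
def proj(n,X):
    p=P[n];c=np.array(p["R"])@X+p["t"];return np.array([p["fx"]*c[0]/c[2]+p["cx"],p["fy"]*c[1]/c[2]+p["cy"]]).round(1)
def tri(a,b):
    (c,d),(e,f)=ray("top",a),ray("side",b)
    s,t=np.linalg.lstsq(np.c_[d,-f],e-c,rcond=None)[0];return ((c+s*d+e+t*f)/2).round(4),np.linalg.norm(c+s*d-e-t*f).round(4)
def tool(target,q=None):
    "shift of a world target in tool axes, units of 400mm"
    s=monitor.state();R=Ro.from_rotvec(s["orientation"])
    return (R.inv().apply(np.array(target)-s["position"])/.4).round(4)
def turn(x,z=(0,0,-1)):
    "scaled turn so tool z -> z, tool y -> direction nearest x"
    s=monitor.state();R=Ro.from_rotvec(s["orientation"])
    y=np.array(x,float);z=np.array(z,float);y-=z*(y@z);y/=np.linalg.norm(y)
    o=[]
    for sg in(1,-1):
        T=Ro.from_matrix(np.c_[np.cross(sg*y,z),sg*y,z]);o.append(((R.inv()*T).as_rotvec()/np.pi).round(4))
    return o
E
python3 - <<'E'
from h import *
Z=lambda u,v:(200+(u+.5)/3.8-.5,145+(v+.5)/3.8-.5)
S=lambda u,v:(170+u*.3,120+v*.3)
for k,uv in dict(hinge=(631,347),fl=(462,172),bl=(610,30),br=(778,203),doorfree_in=(430,219)).items(): print(k,onz("top",Z(*uv),.144))
print("knob",tri(Z(453,124),S(292,112)), onz("top",Z(453,124),.172))
print("pad z.113",onz("top",Z(461,214),.113))
print('fl tri',tri(Z(462,172),S(330,135)),'hinge',tri(Z(631,350),S(492,100)))
for k,uv in dict(A=(172,280),B=(87,370),C=(170,362)).items(): print(k,onz("top",Z(*uv),.053))
print("jam lids",onz("top",Z(212,85),.112),onz("top",Z(115,130),.110),"stand",onz("top",(186,236),.1))
print("counter edge",onz("top",(245,250),0),onz("side",(345,35),0.3),onz("side",(340,180),0))
print("rail row265",onz("top",(245,262),0),onz("top",(245,262),.1))
t=cv2.imread("pics/top0.png")
c=t[208:252,208:258]; g=c.max(2)
hsv=cv2.cvtColor(c,cv2.COLOR_BGR2HSV)
m=((hsv[...,2]>70)&(hsv[...,2]<190)&(hsv[...,1]<60)).astype(np.uint8)
for cn in cv2.findContours(m,cv2.RETR_EXTERNAL,cv2.CHAIN_APPROX_NONE)[0]:
    if cv2.contourArea(cn)>40:
        (x,y),wh,an=cv2.minAreaRect(cn);print((x+208,y+208),wh,an,onz("top",(x+208,y+208),.027))
E
```

```text
hinge [ 0.5021 -0.3767  0.144 ]
fl [ 0.6746 -0.2067  0.144 ]
bl [ 0.8248 -0.3571  0.144 ]
br [ 0.6506 -0.5255  0.144 ]
doorfree_in [ 0.626  -0.1748  0.144 ]
knob (array([ 0.7188, -0.1943,  0.166 ]), np.float64(0.0027)) [ 0.7192 -0.1933  0.172 ]
pad z.113 [ 0.635  -0.2106  0.113 ]
fl tri (array([ 0.6748, -0.2081,  0.1356]), np.float64(0.0019)) hinge (array([ 0.4961, -0.3798,  0.1322]), np.float64(0.0065))
A [0.5632 0.0874 0.053 ]
B [0.4657 0.1748 0.053 ]
C [0.4763 0.0871 0.053 ]
jam lids [0.7641 0.0493 0.112 ] [0.7147 0.1491 0.11  ] stand [0.4855 0.3151 0.1   ]
counter edge [0.4351 0.085  0.    ] [ 0.3922 -3.5614  0.3   ] [ 0.385  -0.3862  0.    ]
rail row265 [0.386  0.0837 0.    ] [0.3905 0.0809 0.1   ]
(222.50000190734863, 242.0) (13.023645401000977, 14.388028144836426) 82.87498474121094 [0.4657 0.1771 0.027 ]
(243.89999389648438, 239.6999969482422) (14.142135620117188, 12.727922439575195) 8.130102157592773 [0.4772 0.0899 0.027 ]
(244.63461685180664, 217.826922416687) (14.120362281799316, 12.74754810333252) 11.309932708740234 [0.5667 0.0893 0.027 ]
```

```bash
python3 - <<'E'
from h import *
t=cv2.imread("pics/top0.png");s=cv2.imread("pics/side0.png")
print(t[170:190,308:330].max(2));print(s[145:170,248:270].max(2))
E
```

```text
[[ 69  68  70  67  70  65  66  66  66  66  68  65  64  70  72  71  68  70
   69  70  62  65]
 [ 67  65  67  65  67  65  67  66  67  65  67  63  58  71  72  67  73  68
   67  69  65  65]
 [ 65  63  67  67  63  62  66  65  61  57  60  58  58  69  66  62  66  68
   68  66  66  67]
 [ 58  62  68  68  59  62  58  54  52  52  50  54  57  62  71  64  66  66
   67  67  69  69]
 [ 64  65  65  66  64  62  56  51  50  57  80  93  63  57  62  65  69  65
   69  67  68  67]
 [ 63  66  60  62  60  48  47  52  61  99 160 183 140  96  57  57  68  68
   67  65  70  64]
 [ 62  61  56  57  52  41  40  50  81 155 221 232 220 185  79  54  68  72
   69  68  65  53]
 [ 62  58  47  38  40  43  42  61 108 181 232 234 238 221  89  55  67  71
   70  71  61  44]
 [ 63  55  39  41  43  46  43  67 110 189 234 232 228 184  81  53  66  70
   71  67  51  42]
 [ 65  55  42  43  54  65  60  64  95 152 198 203 182 118  61  60  67  72
   59  52  45  87]
 [ 58  58  55  68  78  91  80  47  68  97 115 125 113  72  61  65  62  52
   46  48  85 157]
 [ 56  65  87 108 105 105  98  74  67  64  76  74  72  60  65  65  54  39
   
[... 2386 characters left out ...]
5 150 155 154 155 156 156 158
  154 152 173 171]
 [133 120 127 117 139 132 133 156 146 140 144 151 155 156 156 154 155 156
  155 159 159 150]
 [135 121 127 117 138 129 132 151 142 139 142 151 157 156 155 154 154 154
  155 162 165 159]
 [133 121 127 117 139 131 130 151 144 145 147 153 158 157 156 156 156 154
  153 163 168 166]
 [134 122 128 117 139 132 131 152 144 140 141 149 157 157 157 156 155 154
  152 161 162 158]
 [133 122 127 118 140 130 132 152 145 141 144 150 154 155 156 155 154 154
  151 154 157 150]
 [134 124 127 118 127 120 136 152 142 140 145 150 153 152 153 154 153 151
  149 154 159 149]
 [145 137 126 117 127 121 136 154 150 145 141 149 155 153 153 152 152 151
  151 159 163 149]]
```

```bash
python3 - <<'E'
from h import *
print(tri((318.9,177.1),(257.1,152.8)))
k=tri((318.9,177.1),(257.1,152.8))[0]
for z in(.166,.172,.178):print(z,onz("top",(318.9,177.1),z),onz("side",(257.1,152.8),z))
print("world shift to above",tool([.718,-.193,.25]), turn([.707,-.707]),turn([.707,.707]))
E
```

```text
(array([ 0.7198, -0.1939,  0.1692]), np.float64(0.0009))
0.166 [ 0.7208 -0.1943  0.166 ] [ 0.7209 -0.2019  0.166 ]
0.172 [ 0.7198 -0.1935  0.172 ] [ 0.7181 -0.1867  0.172 ]
0.178 [ 0.7189 -0.1926  0.178 ] [ 0.7152 -0.1714  0.178 ]Traceback (most recent call last):
  File "<stdin>", line 5, in <module>
  File "h.py", line 22, in turn
    y=np.array(x,float);z=np.array(z,float);y-=z*(y@z);y/=np.linalg.norm(y)
                                                  ~^~
ValueError: matmul: Input operand 1 has a mismatch in its core dimension 0, with gufunc signature (n?,k),(k,m?)->(n?,m?) (size 3 is different from 2)
```

```bash
cat >> h.py <<'E'
def yaw():
    x=Ro.from_rotvec(monitor.state()["orientation"]).as_matrix()[:,0];return np.arctan2(x[1],x[0])
def plan(wps,pos=None,y=None):
    "wps: (target xyz, yaw rad of tool x [not wrapped] or None, min calls); prints travel (units) and dr z per call"
    p=np.array(monitor.state()["position"] if pos is None else pos,float);y=yaw() if y is None else y
    for w in wps:
        X=np.array(w[0],float);Y=y if w[1] is None else w[1];k=w[2] if len(w)>2 else 1
        n=max(k,int(np.ceil(np.linalg.norm(X-p)/.2-1e-9)),int(np.ceil(abs(Y-y)/.61-1e-9)));d=(X-p)/n;f=(Y-y)/n
        for i in range(n):
            c,s=np.cos(y),np.sin(y);print([round(v,4) for v in ((c*d[0]+s*d[1])/.4,(s*d[0]-c*d[1])/.4,-d[2]/.4)],"dr",round(-f/np.pi,4),end=" ; ")
            y+=f
        p=X;print(" -> yaw",round(y,3))
E
python3 - <<'E'
from h import *
y=yaw();print(y,np.degrees(y))
# final q6=-2.4
f=np.arctan2(-.194,.72)-np.arctan2(-.546,.177); Y=y+(f-.073+2.4)
plan([([.7198,-.1939,.25],Y),([.7198,-.1939,.161],Y)])
E
```

```text
0.3137805384865367 17.978300548620847
[np.float64(0.2603), np.float64(-0.0699), np.float64(-0.001)] dr -0.1762 ; [np.float64(0.2582), np.float64(0.0774), np.float64(-0.001)] dr -0.1762 ; [np.float64(0.179), np.float64(0.2016), np.float64(-0.001)] dr -0.1762 ; [np.float64(0.0463), np.float64(0.2655), np.float64(-0.001)] dr -0.1762 ; [np.float64(-0.1002), np.float64(0.2502), np.float64(-0.001)] dr -0.1762 ; [np.float64(-0.2168), np.float64(0.1602), np.float64(-0.001)] dr -0.1762 ;  -> yaw 3.635
[np.float64(-0.0), np.float64(0.0), np.float64(0.2225)] dr -0.0 ;  -> yaw 3.635
```

Request:
arm_command --travel '[[0.26,-0.07,0],[0.26,-0.07,0],[0.26,-0.07,0],[0.26,-0.07,0],[0.26,-0.07,0]]' --dr '[[0,0,-0.176],[0,0,-0.176],[0,0,-0.176],[0,0,-0.176],[0,0,-0.176]]'

```text
t: 0.52
position: [0.2691, -0.4867, 0.2479]
orientation: [-2.844, -1.331, -0.0]
force: [0.5, -0.8, -0.6]
gripper_width: 0.0856
grasp_force: 0.0
```

Request:
arm_command --travel '[[0.258,0.077,0],[0.258,0.077,0],[0.258,0.077,0],[0.258,0.077,0],[0.258,0.077,0]]' --dr '[[0,0,-0.176],[0,0,-0.176],[0,0,-0.176],[0,0,-0.176],[0,0,-0.176]]'

```text
t: 0.93
position: [0.3594, -0.428, 0.2478]
orientation: [-2.373, -2.057, -0.0]
force: [-0.4, -1.2, -1.1]
gripper_width: 0.0855
grasp_force: 0.0
```

Request:
arm_command --travel '[[0.179,0.202,0],[0.179,0.202,0],[0.179,0.202,0],[0.179,0.202,0],[0.179,0.202,0]]' --dr '[[0,0,-0.176],[0,0,-0.176],[0,0,-0.176],[0,0,-0.176],[0,0,-0.176]]'

```text
t: 1.35
position: [0.45, -0.3694, 0.2476]
orientation: [-1.721, -2.627, -0.001]
force: [-1.1, -0.1, -0.4]
gripper_width: 0.0854
grasp_force: 0.0
```

Request:
arm_command --travel '[[0.046,0.265,0],[0.046,0.265,0],[0.046,0.265,0],[0.046,0.265,0],[0.046,0.265,0]]' --dr '[[0,0,-0.176],[0,0,-0.176],[0,0,-0.176],[0,0,-0.176],[0,0,-0.176]]'

```text
t: 1.77
position: [0.5404, -0.311, 0.2474]
orientation: [-0.939, -2.997, -0.001]
force: [-0.6, 0.6, -1.0]
gripper_width: 0.0857
grasp_force: 0.0
```

Request:
arm_command --travel '[[-0.1,0.25,0],[-0.1,0.25,0],[-0.1,0.25,0],[-0.1,0.25,0],[-0.1,0.25,0]]' --dr '[[0,0,-0.176],[0,0,-0.176],[0,0,-0.176],[0,0,-0.176],[0,0,-0.176]]'

```text
t: 2.18
position: [0.6308, -0.2523, 0.2471]
orientation: [-0.086, -3.139, -0.001]
force: [0.3, -0.4, -0.3]
gripper_width: 0.0853
grasp_force: 0.0
```

Request:
arm_command --travel '[[-0.217,0.16,0],[-0.217,0.16,0],[-0.217,0.16,0],[-0.217,0.16,0],[-0.217,0.16,0]]' --dr '[[0,0,-0.176],[0,0,-0.176],[0,0,-0.176],[0,0,-0.176],[0,0,-0.176]]'

```text
t: 2.6
position: [0.7214, -0.1938, 0.2467]
orientation: [0.774, -3.043, -0.002]
force: [-0.6, 0.4, -0.2]
gripper_width: 0.0852
grasp_force: 0.0
```

```bash
python3 - <<'E'
from h import *
s=monitor.state();print(s["qpos"],s["position"],yaw(),s["t"])
plan([([.7198,-.1939,.161],None)])
E
```

```text
[-3.19035819e-01  5.53030733e-01  1.09612281e+00  2.08272659e-04
  1.49419435e+00 -2.38790453e+00] [ 0.72136622 -0.19376134  0.24665583] -2.643535644534085 2.6
[np.float64(0.0036), np.float64(0.0016), np.float64(0.2141)] dr -0.0 ;  -> yaw -2.644
```

Request:
arm_command --travel '[[0.004,0.0016,0.08],[0.004,0.0016,0.15],[0.004,0.0016,0.19],[0.004,0.0016,0.214],[0.004,0.0016,0.214]]' --dr '[[0,0,0],[0,0,0],[0,0,0],[0,0,0],[0,0,0]]'

```text
t: 3.02
position: [0.7165, -0.1951, 0.1589]
orientation: [0.76, -3.043, -0.006]
force: [0.3, 0.4, -0.2]
gripper_width: 0.0852
grasp_force: 0.0
```

Request:
arm_command --travel '[[0,0,0],[0,0,0],[0,0,0],[0,0,0],[0,0,0]]' --dr '[[0,0,0],[0,0,0],[0,0,0],[0,0,0],[0,0,0]]' --hand 1 --grip_force 30

```text
t: 3.43
position: [0.7179, -0.1933, 0.165]
orientation: [-0.762, 3.047, 0.006]
force: [-2.9, 5.7, 4.1]
gripper_width: 0.0332
grasp_force: 29.6
```

Request:
arm_command --travel '[[0,0,0],[0,0,0],[0,0,0],[0,0,0],[0,0,0]]' --dr '[[0,0,0],[0,0,0],[0,0,0],[0,0,0],[0,0,0]]'

```text
t: 3.85
position: [0.7178, -0.1933, 0.1649]
orientation: [-0.762, 3.047, 0.005]
force: [-4.1, 5.9, 5.9]
gripper_width: 0.0332
grasp_force: 29.8
```

```bash
python3 - <<'E'
from h import *
s=monitor.state();print(s)
a=get_image("side")[100:220,190:350];b=get_image("top")[145:265,270:430]
cv2.imwrite("pics/k1.png",cv2.resize(np.hstack([a,b]),None,fx=2.5,fy=2.5,interpolation=cv2.INTER_CUBIC))
E
```

```text
{'t': 3.85, 'qpos': array([-0.32138324,  0.59952207,  1.21585811,  0.00334744,  1.32732773,
       -2.38321215]), 'qvel': array([-0.00102391,  0.0007551 , -0.0011238 , -0.00090716, -0.00124913,
        0.00089921]), 'tau': array([-3.49988848e+00, -5.92108011e+01, -2.58748591e+01, -1.57922577e+00,
       -1.88731715e+00, -3.21453775e-02]), 'position': array([ 0.71784496, -0.19329867,  0.16492519]), 'orientation': array([-0.76215814,  3.0469072 ,  0.00524363]), 'force': array([-4.11597726,  5.92336807,  5.88412254]), 'ft_torque': array([ 1.0072627 ,  0.59574717, -0.03884621]), 'grasp_force': 29.759696424007416, 'gripper_width': 0.033242652939930846}
```

View pics/k1.png

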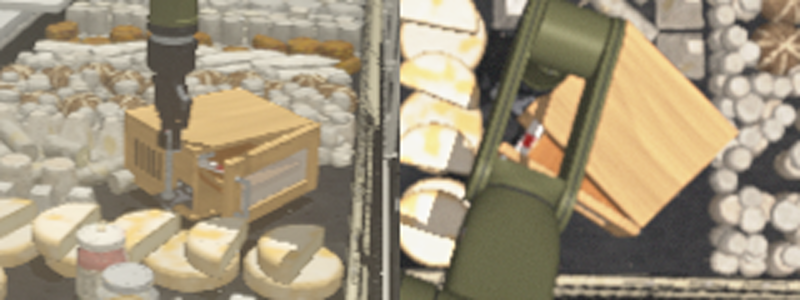

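The fingers hold the knob at 33 mm width. Now turning clockwise.

Request:
arm_command --travel '[[0,0,-0.008],[0,0,-0.008],[0,0,-0.008],[0,0,-0.008],[0,0,-0.008]]' --dr '[[0,0,0.038],[0,0,0.076],[0,0,0.114],[0,0,0.152],[0,0,0.19]]'

```text
t: 4.37
position: [0.7175, -0.1922, 0.1648]
orientation: [-0.176, -3.133, -0.009]
force: [0.5, 7.9, -5.0]
gripper_width: 0.033
grasp_force: 32.7
```

Request:
arm_command --travel '[[0,0,0.001],[0,0,0.001],[0,0,0.001],[0,0,0.001],[0,0,0.001]]' --dr '[[0,0,0.038],[0,0,0.076],[0,0,0.114],[0,0,0.152],[0,0,0.19]]'

```text
t: 4.78
position: [0.7179, -0.1911, 0.1645]
orientation: [-1.089, -2.942, -0.01]
force: [1.6, 9.9, -6.0]
gripper_width: 0.033
grasp_force: 32.7
```

```bash
python3 - <<'E'
from h import *
s=monitor.state();print(s)
E
```

```text
{'t': 4.7833, 'qpos': array([-0.32005124,  0.60058875,  1.21502448,  0.00667343,  1.33023176,
       -1.18373846]), 'qvel': array([ 4.84901908e-04,  2.72322510e-03,  4.16756888e-04,  4.02906811e-03,
       -4.57269037e-03,  1.41968923e+00]), 'tau': array([ -7.26722807, -67.52249479, -28.22135031,  -3.27206276,
        -0.61370457,  -1.41230855]), 'position': array([ 0.71790309, -0.19107026,  0.16445629]), 'orientation': array([-1.08853591, -2.94220136, -0.00993181]), 'force': array([ 1.62627182,  9.9017708 , -5.96051435]), 'ft_torque': array([ 1.52928218, -0.24582707,  0.10288272]), 'grasp_force': 32.650618851184845, 'gripper_width': 0.03303888759411804}
```

Request:
arm_command --travel '[[0.005,0.006,0.005],[0.005,0.006,0.005],[0.005,0.006,0.005],[0.005,0.006,0.005],[0.005,0.006,0.005]]' --dr '[[0,0,0.038],[0,0,0.076],[0,0,0.114],[0,0,0.152],[0,0,0.19]]'

```text
t: 5.2
position: [0.719, -0.1901, 0.164]
orientation: [-1.908, -2.494, -0.006]
force: [1.9, 5.7, -2.4]
gripper_width: 0.0329
grasp_force: 32.9
```

Request:
arm_command --travel '[[0,0,0.001],[0,0,0.001],[0,0,0.001],[0,0,0.001],[0,0,0.001]]' --dr '[[0,0,0.038],[0,0,0.076],[0,0,0.114],[0,0,0.152],[0,0,0.19]]'

```text
t: 5.62
position: [0.7201, -0.1902, 0.1637]
orientation: [-2.558, -1.823, -0.008]
force: [3.8, 5.1, -4.3]
gripper_width: 0.0332
grasp_force: 32.8
```

Request:
arm_command --travel '[[0,0,0.001],[0,0,0.001],[0,0,0.001],[0,0,0.001],[0,0,0.001]]' --dr '[[0,0,0.038],[0,0,0.076],[0,0,0.114],[0,0,0.152],[0,0,0.19]]'

```text
t: 6.03
position: [0.721, -0.1908, 0.1633]
orientation: [-2.981, -0.991, -0.009]
force: [5.8, 3.3, -5.0]
gripper_width: 0.0332
grasp_force: 32.7
```

```bash
python3 - <<'E'
from h import *
s=monitor.state();print(s["qpos"],s["ft_torque"])
E
```

```text
[-0.31711196  0.60136797  1.21657894  0.00384829  1.31913431  0.61105069] [ 0.53598906 -0.9615185   0.12380469]
```

Request:
arm_command --travel '[[0,0,0.002],[0,0,0.002],[0,0,0.002],[0,0,0.002],[0,0,0.002]]' --dr '[[0,0,0.038],[0,0,0.076],[0,0,0.114],[0,0,0.152],[0,0,0.19]]'

```text
t: 6.45
position: [0.7215, -0.1919, 0.1629]
orientation: [-3.141, -0.07, -0.01]
force: [5.5, 1.0, -4.5]
gripper_width: 0.0328
grasp_force: 32.7
```

Request:
arm_command --travel '[[0,0,0.002],[0,0,0.002],[0,0,0.002],[0,0,0.002],[0,0,0.002]]' --dr '[[0,0,0.038],[0,0,0.076],[0,0,0.114],[0,0,0.152],[0,0,0.19]]'

```text
t: 6.87
position: [0.7212, -0.1931, 0.1625]
orientation: [-3.022, 0.857, -0.01]
force: [4.1, -1.1, -2.6]
gripper_width: 0.0331
grasp_force: 32.9
```

Request:
arm_command --travel '[[0,0,0.001],[0,0,0.001],[0,0,0.001],[0,0,0.001],[0,0,0.001]]' --dr '[[0,0,0.038],[0,0,0.076],[0,0,0.114],[0,0,0.152],[0,0,0.19]]'

```text
t: 7.28
position: [0.7203, -0.1938, 0.1621]
orientation: [-2.636, 1.708, -0.008]
force: [2.8, -2.0, -1.8]
gripper_width: 0.0329
grasp_force: 33.0
```

```bash
python3 - <<'E'
from h import *
s=monitor.state();print(s["qpos"],s["ft_torque"],yaw())
E
```

```text
[-3.19011665e-01  6.02156103e-01  1.21819814e+00 -9.54711365e-04
  1.31602675e+00  2.40172538e+00] [-0.42025235 -0.29048781  0.10890267] -1.1497092891051124
```

Request:
arm_command --travel '[[0,0,0],[0,0,0],[0,0,0],[0,0,0],[0,0,0]]' --dr '[[0,0,0],[0,0,0],[0,0,0],[0,0,0],[0,0,0]]' --hand -1

```text
t: 7.7
position: [0.7184, -0.1925, 0.1609]
orientation: [-2.643, 1.699, 0.0]
force: [0.2, 0.1, 0.4]
gripper_width: 0.0853
grasp_force: 0.0
```

Request:
arm_command --travel '[[0,0,0],[0,0,0],[0,0,0],[0,0,0],[0,0,0]]' --dr '[[0,0,-0.039],[0,0,-0.078],[0,0,-0.117],[0,0,-0.156],[0,0,-0.195]]'

```text
t: 8.12
position: [0.7184, -0.1925, 0.1607]
orientation: [-3.034, 0.814, 0.0]
force: [0.0, 0.2, -0.1]
gripper_width: 0.085
grasp_force: 0.0
```

Request:
arm_command --travel '[[0,0,0],[0,0,0],[0,0,0],[0,0,0],[0,0,0]]' --dr '[[0,0,-0.039],[0,0,-0.078],[0,0,-0.117],[0,0,-0.156],[0,0,-0.195]]'

```text
t: 8.53
position: [0.7184, -0.1926, 0.1607]
orientation: [-3.138, -0.139, 0.0]
force: [-0.2, 0.4, -0.1]
gripper_width: 0.0857
grasp_force: 0.0
```

Request:
arm_command --travel '[[0,0,0],[0,0,0],[0,0,0],[0,0,0],[0,0,0]]' --dr '[[0,0,-0.039],[0,0,-0.078],[0,0,-0.117],[0,0,-0.156],[0,0,-0.195]]'

```text
t: 8.95
position: [0.7184, -0.1926, 0.1607]
orientation: [-2.95, -1.079, 0.0]
force: [1.0, -0.1, -0.2]
gripper_width: 0.0852
grasp_force: 0.0
```

Request:
arm_command --travel '[[0,0,0],[0,0,0],[0,0,0],[0,0,0],[0,0,0]]' --dr '[[0,0,-0.039],[0,0,-0.078],[0,0,-0.117],[0,0,-0.156],[0,0,-0.195]]'

```text
t: 9.37
position: [0.7184, -0.1926, 0.1607]
orientation: [-2.488, -1.918, 0.0]
force: [0.4, 0.6, 0.8]
gripper_width: 0.0855
grasp_force: 0.0
```

Request:
arm_command --travel '[[0,0,0],[0,0,0],[0,0,0],[0,0,0],[0,0,0]]' --dr '[[0,0,-0.039],[0,0,-0.078],[0,0,-0.117],[0,0,-0.156],[0,0,-0.195]]'

```text
t: 9.78
position: [0.7184, -0.1925, 0.1607]
orientation: [-1.794, -2.579, 0.0]
force: [0.0, 1.0, -0.6]
gripper_width: 0.0853
grasp_force: 0.0
```

```bash
python3 - <<'E'
from h import *
s=monitor.state();print(s["qpos"],s["ft_torque"],s["force"],s["position"],yaw())
plan([([.7194,-.192,.1605],None)])
E
```

```text
[-3.18662968e-01  6.02755169e-01  1.22063556e+00  3.03485914e-05
  1.31839400e+00 -6.74160141e-01] [-0.00745177 -0.03697302  0.00368481] [ 0.03352828  0.99492467 -0.56509291] [ 0.71837305 -0.19254758  0.16072155] 1.9262859077664674
[np.float64(0.0004), np.float64(0.0029), np.float64(0.0006)] dr -0.0 ;  -> yaw 1.926
```

Request:
arm_command --travel '[[0,0.003,-0.004],[0,0.003,-0.004],[0,0.003,-0.004],[0,0.003,-0.004],[0,0.003,-0.004]]' --dr '[[0,0,0],[0,0,0],[0,0,0],[0,0,0],[0,0,0]]' --hand 1

```text
t: 10.2
position: [0.7197, -0.1921, 0.1626]
orientation: [1.804, 2.572, 0.0]
force: [-0.2, 0.6, -0.1]
gripper_width: 0.0328
grasp_force: 30.0
```

Request:
arm_command --travel '[[0,0,0],[0,0,0],[0,0,0],[0,0,0],[0,0,0]]' --dr '[[0,0,0],[0,0,0],[0,0,0.038],[0,0,0.076],[0,0,0.114]]'

```text
t: 10.62
position: [0.7196, -0.1922, 0.1624]
orientation: [2.239, 2.204, 0.0]
force: [-0.4, -0.1, 0.1]
gripper_width: 0.0326
grasp_force: 30.1
```

Request:
arm_command --travel '[[0,0,0.001],[0,0,0.001],[0,0,0.001],[0,0,0.001],[0,0,0.001]]' --dr '[[0,0,0.038],[0,0,0.076],[0,0,0.114],[0,0,0.152],[0,0,0.19]]'

```text
t: 11.03
position: [0.7195, -0.1921, 0.1619]
orientation: [-2.788, -1.448, 0.0]
force: [-0.9, 1.1, 0.2]
gripper_width: 0.033
grasp_force: 30.1
```

```bash
python3 - <<'E'
from h import *
s=monitor.state();print(s["qpos"],s["ft_torque"],yaw())
E
```

```text
[-3.17680004e-01  6.03159437e-01  1.21659767e+00  3.26836408e-05
  1.32201774e+00  2.95032203e-01] [0.04797723 0.05589296 0.06959992] 0.9580760716769842
```

Well centred now, with low forces. Continuing.

Request:
arm_command --travel '[[0,0,0.001],[0,0,0.001],[0,0,0.001],[0,0,0.001],[0,0,0.001]]' --dr '[[0,0,0.038],[0,0,0.076],[0,0,0.114],[0,0,0.152],[0,0,0.19]]'

```text
t: 11.45
position: [0.7194, -0.192, 0.1615]
orientation: [-3.09, -0.564, 0.0]
force: [-0.1, 0.3, 0.8]
gripper_width: 0.0331
grasp_force: 30.1
```

Request:
arm_command --travel '[[0,0,0.001],[0,0,0.001],[0,0,0.001],[0,0,0.001],[0,0,0.001]]' --dr '[[0,0,0.038],[0,0,0.076],[0,0,0.114],[0,0,0.152],[0,0,0.19]]'

```text
t: 11.87
position: [0.7194, -0.1919, 0.1612]
orientation: [-3.119, 0.369, 0.001]
force: [-0.4, 0.4, 1.2]
gripper_width: 0.0331
grasp_force: 30.1
```

```bash
python3 - <<'E'
from h import *
s=monitor.state();print(s["qpos"],s["ft_torque"],s["tau"],yaw())
E
```

```text
[-3.17570123e-01  6.03677928e-01  1.21763924e+00  3.35054163e-04
  1.32077806e+00  1.48885400e+00] [0.1014667  0.02775178 0.01624905] [ -0.64625015 -63.04936409 -25.12649596  -0.23337543  -0.20375145
  -1.434245  ] -0.2357106920295672
```

Request:
arm_command --travel '[[0,0,0.001],[0,0,0.001],[0,0,0.001],[0,0,0.001],[0,0,0.001]]' --dr '[[0,0,0.038],[0,0,0.076],[0,0,0.114],[0,0,0.152],[0,0,0.19]]'

```text
t: 12.28
position: [0.7198, -0.1921, 0.1609]
orientation: [2.874, -1.268, 0.001]
force: [0.4, -0.0, 0.6]
gripper_width: 0.0333
grasp_force: 30.2
```

Request:
arm_command --travel '[[0,0,0],[0,0,0],[0,0,0],[0,0,0],[0,0,0]]' --dr '[[0,0,0.03],[0,0,0.06],[0,0,0.09],[0,0,0.12],[0,0,0.14]]'

```text
t: 12.7
position: [0.7197, -0.1921, 0.1608]
orientation: [2.529, -1.863, 0.0]
force: [0.1, -0.4, 0.4]
gripper_width: 0.033
grasp_force: 30.3
```

```bash
python3 - <<'E'
from h import *
s=monitor.state();print(s["qpos"],s["ft_torque"],s["tau"],yaw())
E
```

```text
[-3.17449383e-01  6.04081215e-01  1.21780666e+00 -1.95354701e-04
  1.31957964e+00  2.52306799e+00] [-0.08136967 -0.05236348  0.46489805] [ -1.29652452 -62.88574934 -25.1710403   -0.2218308   -0.22726363
   0.09379295] -1.2696724938504762
```

The foot is on its stop: torque jumped to 0.46 N m and the knob stopped sinking. Next is the catch.

```bash
cat >> h.py <<'E'
HG=np.array([.502,-.377]);A0=np.arctan2(.702,.713)
def dp(th,x,y,z):
    a=A0+th;return [*(HG+y*np.array([np.cos(a),np.sin(a)])+x*np.array([np.sin(a),-np.cos(a)])),z]
def dyaw(th): return A0+th-np.pi/2   # tool x along inward
E
python3 - <<'E'
from h import *
X=[.633,-.2115]
plan([([.7197,-.192,.25],None),([*X,.25],dyaw(.24)),([*X,.137],None)])
print(dp(.24,24,208,0) and dp(.24,.024,.208,0))
E
```

```text
[np.float64(-0.0002), np.float64(-0.0002), np.float64(-0.223)] dr -0.0 ;  -> yaw -1.27
[np.float64(-0.0089), np.float64(0.1107), np.float64(-0.0)] dr -0.114 ; [np.float64(-0.0471), np.float64(0.1006), np.float64(-0.0)] dr -0.114 ;  -> yaw -0.553
[np.float64(0.0), np.float64(-0.0), np.float64(0.2825)] dr -0.0 ;  -> yaw -0.553
[np.float64(0.6317015422057358), np.float64(-0.21262996030464143), 0]
```

Request:
arm_command --travel '[[0,0,0],[0,0,0],[0,0,0],[0,0,0],[0,0,0]]' --dr '[[0,0,0],[0,0,0],[0,0,0],[0,0,0],[0,0,0]]' --hand -1

```text
t: 13.12
position: [0.7195, -0.1923, 0.1606]
orientation: [2.533, -1.858, -0.0]
force: [-0.8, 0.3, 0.2]
gripper_width: 0.0854
grasp_force: 0.0
```

Request:
arm_command --travel '[[0,0,-0.05],[0,0,-0.15],[0,0,-0.223],[0,0,-0.223],[0,0,-0.223]]' --dr '[[0,0,0],[0,0,0],[0,0,0],[0,0,0],[0,0,0]]'

```text
t: 13.53
position: [0.7211, -0.1928, 0.2534]
orientation: [-2.531, 1.857, -0.01]
force: [-0.7, 0.2, -0.6]
gripper_width: 0.0852
grasp_force: 0.0
```

Request:
arm_command --travel '[[-0.009,0.11,0],[-0.009,0.11,0],[-0.009,0.11,0],[-0.009,0.11,0],[-0.009,0.11,0]]' --dr '[[0,0,-0.114],[0,0,-0.114],[0,0,-0.114],[0,0,-0.114],[0,0,-0.114]]' --hand 1

```text
t: 13.95
position: [0.6759, -0.2019, 0.2486]
orientation: [2.821, -1.383, -0.003]
force: [-0.0, 0.3, 0.3]
gripper_width: 0.0255
grasp_force: 0.0
```

Request:
arm_command --travel '[[-0.047,0.1,0],[-0.047,0.1,0],[-0.047,0.1,0],[-0.047,0.1,0],[-0.047,0.1,0]]' --dr '[[0,0,-0.114],[0,0,-0.114],[0,0,-0.114],[0,0,-0.114],[0,0,-0.114]]'

```text
t: 14.37
position: [0.6339, -0.2118, 0.2496]
orientation: [-3.021, 0.86, -0.0]
force: [-0.0, -0.0, -0.5]
gripper_width: 0.0002
grasp_force: 0.0
```

```bash
python3 - <<'E'
from h import *
s=monitor.state();print(s["qpos"],s["position"],yaw())
X=[.633,-.2115]
plan([([*X,.137],dyaw(.24))])
t=get_image("top"); print(t[172:184,312:326].max(2))
a=get_image("side")[100:220,190:350];b=t[145:265,270:430]
cv2.imwrite("pics/k2.png",cv2.resize(np.hstack([a,b]),None,fx=2.5,fy=2.5,interpolation=cv2.INTER_CUBIC))
E
```

```text
[-3.85704123e-01  4.36204417e-01  1.29499788e+00  9.36061051e-05
  1.41034501e+00  1.73991500e+00] [ 0.63386276 -0.21179348  0.24962585] -0.5548377492710999
[np.float64(-0.0022), np.float64(0.0005), np.float64(0.2816)] dr -0.0005 ;  -> yaw -0.553
[[ 58  63  63  66  63  61  64  58  62  68  69  67  68  70]
 [ 48  50  55  53  54  50  46  49  54  63  66  67  68  64]
 [ 41  39  41  46  44  42  39  45  46  46  63  64  68  65]
 [ 44  38  39  30  33  52  73  73  62  45  53  68  73  68]
 [ 40  38  31  34  51  83 109 114 105  65  48  61  71  74]
 [ 40  38  39  38  63 106 125 127 119  80  44  56  68  71]
 [ 47  48  40  39  67 106 126 125 111  78  41  47  64  70]
 [ 55  62  47  32  51  82 108 111  95  59  33  41  51  58]
 [ 74  91  75  38  41  54  74  76  62  38  41  41  41  43]
 [ 84 109 100  67  47  37  39  38  35  44  42  39  38  44]
 [ 82 109 116 101  69  44  37  42  44  57  60  49  43  42]
 [ 69  91 121 119  99  64  42  49  55  64  69  67  52  45]]
```

View pics/k2.png

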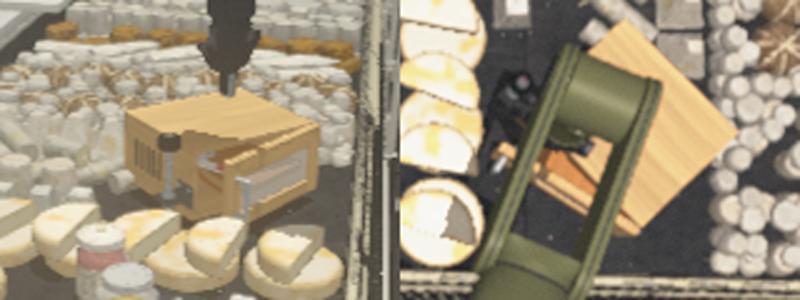

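The knob is down and the door is still ajar, with the closed fingers above the pad. Descending and pressing.

Request:
arm_command --travel '[[-0.002,0,0.09],[-0.002,0,0.18],[-0.002,0,0.24],[-0.002,0,0.27],[-0.002,0,0.281]]' --dr '[[0,0,0],[0,0,0],[0,0,0],[0,0,0],[0,0,0]]'

```text
t: 14.88
position: [0.6317, -0.2106, 0.1346]
orientation: [-3.022, 0.855, 0.008]
force: [0.7, -0.9, -0.4]
gripper_width: -0.0003
grasp_force: 0.0
```

Request:
arm_command --travel '[[0,0,0.015],[0,0,0.03],[0,0,0.045],[0,0,0.056],[0,0,0.056]]' --dr '[[0,0,0],[0,0,0],[0,0,0],[0,0,0],[0,0,0]]'

```text
t: 15.3
position: [0.6341, -0.2117, 0.1162]
orientation: [3.023, -0.854, 0.005]
force: [0.3, 0.1, 5.3]
gripper_width: 0.0004
grasp_force: 3.0
```

Request:
arm_command --travel '[[0,0,0],[0,0,0],[0,0,0],[0,0,0],[0,0,0]]' --dr '[[0,0,0],[0,0,0],[0,0,0],[0,0,0],[0,0,0]]'

```text
t: 15.72
position: [0.6341, -0.2117, 0.1171]
orientation: [3.023, -0.854, 0.006]
force: [-0.2, 0.7, 5.4]
gripper_width: -0.0002
grasp_force: 2.9
```

```bash
python3 - <<'E'
from h import *
s=monitor.state();print(s["position"],yaw(),s["force"])
p=s["position"]
T=[.30,.36,.42,.48,.54,.60]
plan([(dp(t,.009,.208,p[2]),dyaw(t)) for t in T]+[(dp(.6,.009,.208,.138),None)]+[(dp(t,.010,y,.138),dyaw(t)) for t,y in((.9,.2),(1.2,.185),(1.5,.17),(1.7,.16),(1.9,.155))])
E
```

```text
[ 0.63406135 -0.21174896  0.11708168] -0.5503674814683577 [-0.19508916  0.67559774  5.40991829]
[np.float64(-0.0726), np.float64(0.0044), np.float64(-0.0)] dr -0.0182 ;  -> yaw -0.493
[np.float64(-0.0312), np.float64(-0.0004), np.float64(-0.0)] dr -0.0191 ;  -> yaw -0.433
[np.float64(-0.0312), np.float64(-0.0004), np.float64(-0.0)] dr -0.0191 ;  -> yaw -0.373
[np.float64(-0.0312), np.float64(-0.0004), np.float64(-0.0)] dr -0.0191 ;  -> yaw -0.313
[np.float64(-0.0312), np.float64(-0.0004), np.float64(-0.0)] dr -0.0191 ;  -> yaw -0.253
[np.float64(-0.0312), np.float64(-0.0004), np.float64(-0.0)] dr -0.0191 ;  -> yaw -0.193
[np.float64(0.0), np.float64(-0.0), np.float64(-0.0523)] dr -0.0 ;  -> yaw -0.193
[np.float64(-0.1464), np.float64(0.0349), np.float64(-0.0)] dr -0.0955 ;  -> yaw 0.107
[np.float64(-0.1378), np.float64(0.0508), np.float64(-0.0)] dr -0.0955 ;  -> yaw 0.407
[np.float64(-0.1267), np.float64(0.0491), np.float64(-0.0)] dr -0.0955 ;  -> yaw 0.707
[np.float64(-0.08), np.float64(0.028), np.float64(-0.0)] dr -0.0637 ;  -> yaw 0.907
[np.float64(-0.0775), np.float64(0.0153), np.float64(-0.0)] dr -0.0637 ;  -> yaw 1.107
```

Request:
arm_command --travel '[[0,0,0.006],[-0.02,0.001,0.006],[-0.04,0.002,0.006],[-0.056,0.003,0.006],[-0.072,0.004,0.006]]' --dr '[[0,0,0],[0,0,0],[0,0,-0.006],[0,0,-0.012],[0,0,-0.018]]'

```text
t: 16.13
position: [0.6098, -0.1976, 0.1151]
orientation: [-3.046, 0.767, -0.01]
force: [2.8, 2.3, 6.4]
gripper_width: -0.0001
grasp_force: 3.1
```

Request:
arm_command --travel '[[-0.006,0,0],[-0.012,0,0],[-0.018,0,0],[-0.024,0,0],[-0.031,0,0]]' --dr '[[0,0,-0.004],[0,0,-0.008],[0,0,-0.012],[0,0,-0.016],[0,0,-0.019]]'

```text
t: 16.55
position: [0.599, -0.1918, 0.1151]
orientation: [-3.067, 0.676, -0.01]
force: [1.4, 2.2, 6.6]
gripper_width: 0.0003
grasp_force: 3.1
```

Request:
arm_command --travel '[[-0.006,0,0],[-0.012,0,0],[-0.018,0,0],[-0.024,0,0],[-0.031,0,0]]' --dr '[[0,0,-0.004],[0,0,-0.008],[0,0,-0.012],[0,0,-0.016],[0,0,-0.019]]'

```text
t: 16.97
position: [0.5877, -0.1865, 0.115]
orientation: [-3.086, 0.584, -0.01]
force: [1.6, 2.1, 6.0]
gripper_width: 0.0001
grasp_force: 3.2
```

```bash
python3 - <<'E'
from h import *
s=monitor.state();print(s["position"],yaw(),s["force"])
t=get_image("top");a=get_image("side")[100:220,190:350];b=t[145:265,270:430]
cv2.imwrite("pics/k3.png",cv2.resize(np.hstack([a,b]),None,fx=2.5,fy=2.5,interpolation=cv2.INTER_CUBIC))
E
```

```text
[ 0.58768864 -0.18646059  0.11496531] -0.37410912816473063 [1.56185567 2.05930102 6.00311452]
```

View pics/k3.png

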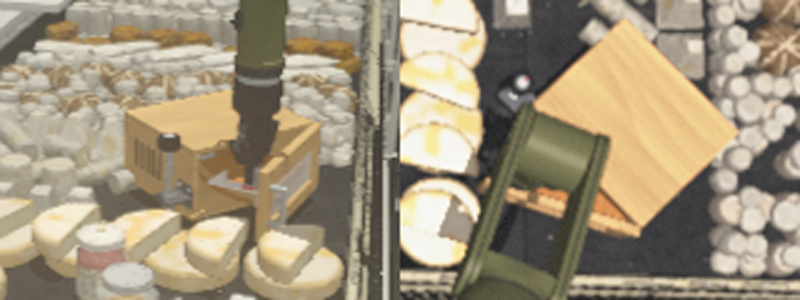

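```bash
python3 - <<'E'
from h import *
for z in(.02,.05):
  for uv in((302,234),(302,240),(299,224),(300,215)):
    p=onz("top",uv,z);print(z,p,np.hypot(*(p[:2]-HG)))
p=monitor.state()["position"]
T=[.48,.54,.60]
plan([(dp(t,.007,.208,p[2]),dyaw(t)) for t in T]+[(dp(.6,.007,.208,.138),None)]+[(dp(t,.010,y,.138),dyaw(t)) for t,y in((.9,.2),(1.2,.185),(1.5,.17),(1.7,.16),(1.9,.155))])
E
```

```text
0.02 [ 0.5064 -0.1478  0.02  ] 0.2292422299664702
0.02 [ 0.4819 -0.1481  0.02  ] 0.22978080859810723
0.02 [ 0.5471 -0.135   0.02  ] 0.2461666305574336
0.02 [ 0.5843 -0.1386  0.02  ] 0.2522059674155233
0.05 [ 0.5057 -0.1446  0.05  ] 0.23242945166221943
0.05 [ 0.4816 -0.1449  0.05  ] 0.23299478534937215
0.05 [ 0.5457 -0.132   0.05  ] 0.24886681176886563
0.05 [ 0.5822 -0.1356  0.05  ] 0.2543737407831241
[np.float64(-0.0372), np.float64(0.0016), np.float64(-0.0)] dr -0.0195 ;  -> yaw -0.313
[np.float64(-0.0312), np.float64(-0.0001), np.float64(-0.0)] dr -0.0191 ;  -> yaw -0.253
[np.float64(-0.0312), np.float64(-0.0001), np.float64(-0.0)] dr -0.0191 ;  -> yaw -0.193
[np.float64(0.0), np.float64(-0.0), np.float64(-0.058)] dr -0.0 ;  -> yaw -0.193
[np.float64(-0.1414), np.float64(0.0349), np.float64(-0.0)] dr -0.0955 ;  -> yaw 0.107
[np.float64(-0.1378), np.float64(0.0508), np.float64(-0.0)] dr -0.0955 ;  -> yaw 0.407
[np.float64(-0.1267), np.float64(0.0491), np.float64(-0.0)] dr -0.0955 ;  -> yaw 0.707
[np.float64(-0.08), np.float64(0.028), np.float64(-0.0)] dr -0.0637 ;  -> yaw 0.907
[np.float64(-0.0775), np.float64(0.0153), np.float64(-0.0)] dr -0.0637 ;  -> yaw 1.107
```

Request:
arm_command --travel '[[-0.007,0,0],[-0.014,0,0],[-0.022,0,0],[-0.03,0,0],[-0.037,0,0]]' --dr '[[0,0,-0.004],[0,0,-0.008],[0,0,-0.012],[0,0,-0.016],[0,0,-0.019]]'

```text
t: 17.48
position: [0.5736, -0.1811, 0.1149]
orientation: [-3.103, 0.492, -0.009]
force: [1.4, 1.8, 6.4]
gripper_width: 0.0002
grasp_force: 3.2
```

Request:
arm_command --travel '[[-0.006,0,0],[-0.012,0,0],[-0.018,0,0],[-0.024,0,0],[-0.031,0,0]]' --dr '[[0,0,-0.004],[0,0,-0.008],[0,0,-0.012],[0,0,-0.016],[0,0,-0.019]]'

```text
t: 17.9
position: [0.5619, -0.1773, 0.1148]
orientation: [-3.116, 0.399, -0.009]
force: [1.5, 1.7, 5.7]
gripper_width: -0.0002
grasp_force: 3.2
```

Request:
arm_command --travel '[[-0.006,0,0],[-0.012,0,0],[-0.018,0,0],[-0.024,0,0],[-0.031,0,0]]' --dr '[[0,0,-0.004],[0,0,-0.008],[0,0,-0.012],[0,0,-0.016],[0,0,-0.019]]'

```text
t: 18.32
position: [0.5498, -0.1743, 0.1147]
orientation: [3.126, -0.306, 0.009]
force: [0.8, 1.5, 6.1]
gripper_width: 0.0004
grasp_force: 3.2
```

Request:
arm_command --travel '[[0,0,-0.02],[0,0,-0.04],[0,0,-0.058],[0,0,-0.058],[0,0,-0.058]]' --dr '[[0,0,0],[0,0,0],[0,0,0],[0,0,0],[0,0,0]]'

```text
t: 18.73
position: [0.548, -0.1746, 0.1365]
orientation: [3.126, -0.306, 0.002]
force: [0.3, 0.2, -0.8]
gripper_width: 0.0001
grasp_force: 0.0
```

Request:
arm_command --travel '[[-0.028,0.007,0],[-0.056,0.014,0],[-0.084,0.021,0],[-0.112,0.028,0],[-0.141,0.035,0]]' --dr '[[0,0,-0.019],[0,0,-0.038],[0,0,-0.057],[0,0,-0.076],[0,0,-0.0955]]'

```text
t: 19.15
position: [0.4892, -0.1769, 0.1353]
orientation: [-3.137, -0.169, 0.0]
force: [0.1, -0.5, -0.5]
gripper_width: -0.0002
grasp_force: 0.6
```

```bash
python3 - <<'E'
from h import *
s=monitor.state();print(s["position"],yaw(),s["force"])
plan([(dp(t,.010,y,.138),dyaw(t)) for t,y in((1.2,.185),(1.5,.17),(1.7,.16),(1.9,.155))])
t=get_image("top");a=get_image("side")[100:220,190:350];b=t[165:285,230:390]
cv2.imwrite("pics/k4.png",cv2.resize(np.hstack([a,b]),None,fx=2.5,fy=2.5,interpolation=cv2.INTER_CUBIC))
E
```

```text
[ 0.4891957  -0.17692711  0.13532535] 0.10767500190739587 [ 0.11016141 -0.54564038 -0.52066644]
[np.float64(-0.1343), np.float64(0.0514), np.float64(-0.0067)] dr -0.0952 ;  -> yaw 0.407
[np.float64(-0.1267), np.float64(0.0491), np.float64(-0.0)] dr -0.0955 ;  -> yaw 0.707
[np.float64(-0.08), np.float64(0.028), np.float64(-0.0)] dr -0.0637 ;  -> yaw 0.907
[np.float64(-0.0775), np.float64(0.0153), np.float64(-0.0)] dr -0.0637 ;  -> yaw 1.107
```

View pics/k4.png

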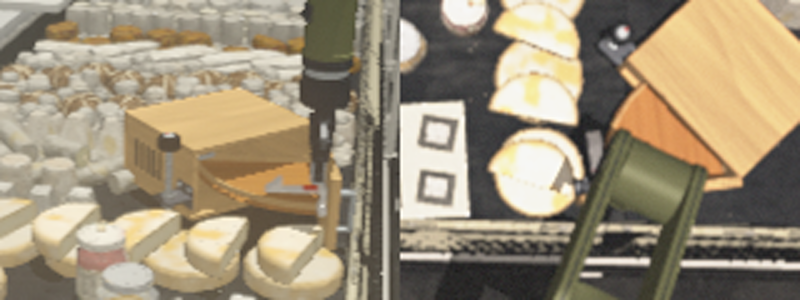

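Request:
arm_command --travel '[[-0.027,0.01,-0.003],[-0.054,0.02,-0.006],[-0.08,0.03,-0.006],[-0.107,0.04,-0.006],[-0.134,0.051,-0.006]]' --dr '[[0,0,-0.019],[0,0,-0.038],[0,0,-0.057],[0,0,-0.076],[0,0,-0.095]]'

```text
t: 19.67
position: [0.4388, -0.2029, 0.138]
orientation: [-3.077, -0.63, -0.001]
force: [1.2, 1.8, 0.4]
gripper_width: 0.0
grasp_force: 0.7
```

Request:
arm_command --travel '[[-0.025,0.01,0],[-0.05,0.02,0],[-0.076,0.03,0],[-0.101,0.04,0],[-0.127,0.049,0]]' --dr '[[0,0,-0.019],[0,0,-0.038],[0,0,-0.057],[0,0,-0.076],[0,0,-0.095]]'

```text
t: 20.08
position: [0.3996, -0.2409, 0.1379]
orientation: [-2.949, -1.08, -0.0]
force: [1.0, 2.0, -0.6]
gripper_width: -0.0002
grasp_force: 0.7
```

Request:
arm_command --travel '[[-0.016,0.006,0],[-0.032,0.012,0],[-0.048,0.018,0],[-0.064,0.023,0],[-0.08,0.028,0]]' --dr '[[0,0,-0.013],[0,0,-0.026],[0,0,-0.039],[0,0,-0.052],[0,0,-0.064]]'

```text
t: 20.5
position: [0.3822, -0.27, 0.1378]
orientation: [-2.826, -1.369, 0.0]
force: [-0.3, 0.9, -0.8]
gripper_width: 0.0001
grasp_force: 0.6
```

Request:
arm_command --travel '[[-0.016,0.003,0],[-0.032,0.006,0],[-0.048,0.009,0],[-0.064,0.012,0],[-0.078,0.015,0]]' --dr '[[0,0,-0.013],[0,0,-0.026],[0,0,-0.039],[0,0,-0.052],[0,0,-0.064]]'

```text
t: 20.92
position: [0.3675, -0.2982, 0.1378]
orientation: [-2.674, -1.646, 0.0]
force: [0.1, 1.4, -0.3]
gripper_width: 0.0002
grasp_force: 0.6
```

```bash
python3 - <<'E'
from h import *
s=monitor.state();print(s["position"],yaw(),s["force"],s["qpos"])
print(dp(1.9,.010,.155,.138))
plan([(dp(1.9,.05,.13,.25),None)])
E
```

```text
[ 0.36747499 -0.29820538  0.13775709] 1.1035820838427552 [ 0.10936309  1.38896578 -0.3196623 ] [-7.71284090e-01  2.88318648e-01  1.86389810e+00  4.47983448e-04
  9.91201280e-01 -3.04316279e-01]
[np.float64(0.3678610172988026), np.float64(-0.29869461500070466), 0.138]
[np.float64(0.0995), np.float64(0.0636), np.float64(-0.2806)] dr -0.0 ;  -> yaw 1.104
```

```bash
python3 - <<'E'
from h import *
plan([(dp(1.9,.05,.13,.21),None),([.5667,.0893,.21],-.19),([.5667,.0893,.10],-.19)])
# recheck bricks & door later
E
```

```text
[np.float64(0.0995), np.float64(0.0636), np.float64(-0.1806)] dr -0.0 ;  -> yaw 1.104
[np.float64(0.3299), np.float64(-0.0184), np.float64(-0.0)] dr 0.1373 ; [np.float64(0.292), np.float64(-0.1546), np.float64(-0.0)] dr 0.1373 ; [np.float64(0.2007), np.float64(-0.2625), np.float64(-0.0)] dr 0.1373 ;  -> yaw -0.19
[np.float64(0.0), np.float64(-0.0), np.float64(0.275)] dr 0.0 ;  -> yaw -0.19
```

Request:
arm_command --travel '[[0.03,0,-0.04],[0.06,0.03,-0.1],[0.1,0.064,-0.18],[0.1,0.064,-0.18],[0.1,0.064,-0.18]]' --dr '[[0,0,0],[0,0,0],[0,0,0],[0,0,0],[0,0,0]]'

```text
t: 21.33
position: [0.411, -0.2751, 0.212]
orientation: [2.671, 1.645, 0.003]
force: [-0.2, 0.2, -0.5]
gripper_width: -0.0
grasp_force: 0.0
```

Request:
arm_command --travel '[[0.33,-0.018,0],[0.33,-0.018,0],[0.33,-0.018,0],[0.33,-0.018,0],[0.33,-0.018,0]]' --dr '[[0,0,0.137],[0,0,0.137],[0,0,0.137],[0,0,0.137],[0,0,0.137]]'

```text
t: 21.75
position: [0.4613, -0.1493, 0.2087]
orientation: [-2.963, -1.034, 0.002]
force: [0.1, -0.7, -0.7]
gripper_width: -0.0002
grasp_force: 0.0
```

Request:
arm_command --travel '[[0.292,-0.155,0],[0.292,-0.155,0],[0.292,-0.155,0],[0.292,-0.155,0],[0.292,-0.155,0]]' --dr '[[0,0,0.137],[0,0,0.137],[0,0,0.137],[0,0,0.137],[0,0,0.137]]' --hand -1

```text
t: 22.17
position: [0.5148, -0.0289, 0.209]
orientation: [-3.117, -0.38, 0.002]
force: [0.4, -0.1, -0.8]
gripper_width: 0.0604
grasp_force: 0.0
```

```bash
python3 - <<'E'
from h import *
s=monitor.state();print(s["position"],yaw())
t=get_image("top");sd=get_image("side")
b=t[165:285,200:360];a=sd[120:300,170:410]
a=cv2.resize(a,(400,300));b=cv2.resize(b,(400,300),interpolation=cv2.INTER_CUBIC)
cv2.imwrite("pics/k5.png",np.hstack([a,b]));cv2.imwrite("pics/top5.png",t);cv2.imwrite("pics/side5.png",sd)
E
```

```text
[ 0.51480945 -0.02891653  0.20896475] 0.24242157662328673
```

View pics/k5.png

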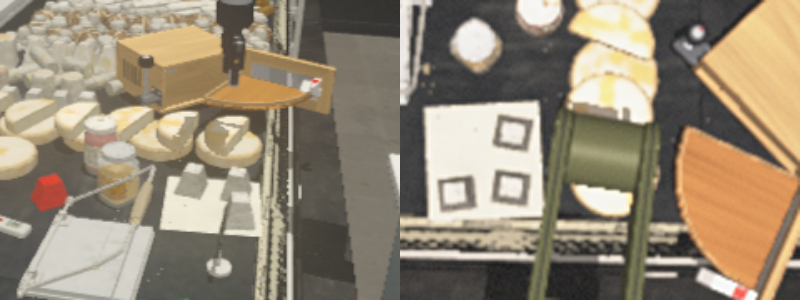

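```bash
python3 - <<'E'
from h import *
p=onz("top",(200+290/2.5,165+129/2.5),.082);print(p, np.hypot(*(p[:2]-HG)), np.degrees(np.arctan2(*(p[:2]-HG)[::-1])),"x axis expected", np.degrees(A0+1.9-np.pi/2))
p=onz("top",(200+349/2.5,165+285/2.5),.082);print(p,np.hypot(*(p[:2]-HG)),np.degrees(np.arctan2(*(p[:2]-HG)[::-1])), "y axis", np.degrees(A0+1.9))
p=onz("top",(200+350/2.5,165+283/2.5),.113);print('pad',p,dp(1.9,.024,.208,0))
t=cv2.imread("pics/top5.png");c=t[208:252,208:258]
hsv=cv2.cvtColor(c,cv2.COLOR_BGR2HSV)
m=((hsv[...,2]>70)&(hsv[...,2]<190)&(hsv[...,1]<60)).astype(np.uint8)
for cn in cv2.findContours(m,cv2.RETR_EXTERNAL,cv2.CHAIN_APPROX_NONE)[0]:
    if cv2.contourArea(cn)>40:
        (x,y),wh,an=cv2.minAreaRect(cn);print((x+208,y+208),wh,an,onz("top",(x+208,y+208),.027))
print(onz("top",(200+113/2.5,165+132/2.5),.054),onz("side",(170+193*.6,120+170*.6),.054),onz("side",(170+236*.6,120+173*.6),.054),onz("side",(170+240*.6,120+198*.6),.054))
plan([([.5667,.0893,.21],-.19),([.5667,.0893,.028],-.19)])
E
```

```text
[ 0.5752 -0.196   0.082 ] 0.19524149149194697 67.9806125677272 x axis expected 63.416581160287656
[ 0.3335 -0.29    0.082 ] 0.1896345169002732 152.6917669498679 y axis 153.41658116028765
pad [ 0.339  -0.2855  0.113 ] [np.float64(0.3267289812751898), np.float64(-0.2624571259520383), 0]
(222.38414573669434, 241.95731735229492) (13.030921936035156, 14.2456693649292) 83.6598129272461 [0.4658 0.1776 0.027 ]
(243.89999389648438, 239.6999969482422) (14.142135620117188, 12.727922439575195) 8.130102157592773 [0.4772 0.0899 0.027 ]
(244.6351318359375, 217.68918895721436) (14.302711486816406, 12.658721923828125) 9.462322235107422 [0.5672 0.0893 0.027 ]
[0.5653 0.0861 0.054 ] [0.5627 0.1103 0.054 ] [0.4782 0.1036 0.054 ] [0.4646 0.1921 0.054 ]
[np.float64(0.2034), np.float64(-0.2608), np.float64(-0.0026)] dr 0.1389 ;  -> yaw -0.19
[np.float64(0.0), np.float64(-0.0), np.float64(0.455)] dr -0.0 ;  -> yaw -0.19
```

Request:
arm_command --travel '[[0.203,-0.261,0],[0.203,-0.261,0],[0.203,-0.261,0],[0.203,-0.261,0],[0.203,-0.261,0]]' --dr '[[0,0,0.138],[0,0,0.138],[0,0,0.138],[0,0,0.138],[0,0,0.138]]'

```text
t: 22.68
position: [0.5689, 0.0904, 0.2095]
orientation: [-3.127, 0.298, 0.0]
force: [0.3, 0.1, 0.3]
gripper_width: 0.086
grasp_force: 0.0
```

Request:
arm_command --travel '[[0,0,0.1],[0,0,0.2],[0,0,0.26],[0,0,0.3],[0,0,0.3]]' --dr '[[0,0,0],[0,0,0],[0,0,0],[0,0,0],[0,0,0]]'

```text
t: 23.1
position: [0.5634, 0.0863, 0.086]
orientation: [3.125, -0.297, -0.015]
force: [-0.9, 0.6, -0.9]
gripper_width: 0.0852
grasp_force: 0.0
```

```bash
python3 - <<'E'
from h import *
s=monitor.state();print(s["position"],yaw(),s["gripper_width"])
plan([([.567,.0895,.030],-.18)])
E
```

```text
[0.5634254  0.08628741 0.08600248] -0.1898496231215049 0.08516160972220964
[np.float64(0.0073), np.float64(-0.0096), np.float64(0.14)] dr -0.0031 ;  -> yaw -0.18
```

Request:
arm_command --travel '[[-0.001,0,0.05],[-0.001,0,0.1],[-0.001,0,0.147],[-0.001,0,0.147],[-0.001,0,0.147]]' --dr '[[0,0,0],[0,0,0],[0,0,0],[0,0,0],[0,0,0]]'

```text
t: 23.52
position: [0.5667, 0.0878, 0.0316]
orientation: [3.127, -0.299, -0.003]
force: [0.1, -0.8, 0.7]
gripper_width: 0.0857
grasp_force: 0.0
```

Request:
arm_command --travel '[[0,0,0],[0,0,0],[0,0,0],[0,0,0],[0,0,0]]' --dr '[[0,0,0],[0,0,0],[0,0,0],[0,0,0],[0,0,0]]' --hand 1 --grip_force 60

```text
t: 23.93
position: [0.5687, 0.0894, 0.034]
orientation: [-3.127, 0.298, -0.006]
force: [-1.2, -0.1, 8.4]
gripper_width: 0.0502
grasp_force: 59.7
```

Request:
arm_command --travel '[[0,0,0],[0,0,-0.01],[0,0,-0.03],[0,0,-0.05],[0,0,-0.05]]' --dr '[[0,0,0],[0,0,0],[0,0,0],[0,0,0],[0,0,0]]'

```text
t: 24.35
position: [0.5685, 0.0895, 0.0535]
orientation: [-3.127, 0.298, -0.005]
force: [0.5, -0.7, -1.6]
gripper_width: 0.05
grasp_force: 60.0
```

```bash
python3 - <<'E'
from h import *
s=monitor.state();print(s["position"],yaw(),s["gripper_width"],s["force"],s["ft_torque"])
cv2.imwrite("pics/k6.png",cv2.resize(get_image("side")[180:300,230:350],(480,480),interpolation=cv2.INTER_CUBIC))
E
```

```text
[0.56853532 0.08946569 0.05350685] -0.19020080709098083 0.04997917371985405 [ 0.53002914 -0.68738416 -1.64140467] [ 0.00468834 -0.017631    0.00232702]
```

View pics/k6.png

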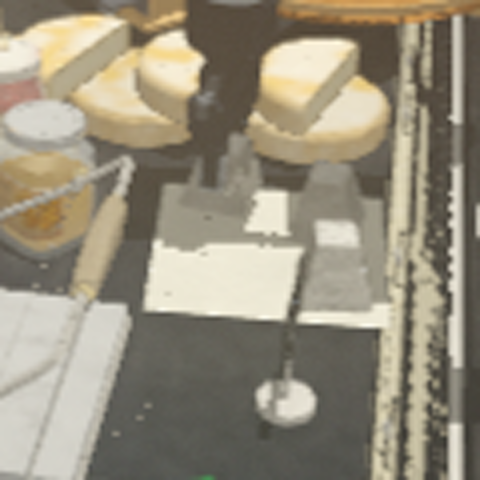

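```bash
python3 - <<'E'
from h import *
Y=dyaw(1.93)
X=dp(1.93,.038,.140,0)[:2];print(X)
plan([([.5685,.0895,.21],None),([*X,.21],Y),([*X,.12],Y)])
E
```

```text
[np.float64(0.39095541652436655), np.float64(-0.28365600993784823)]
[np.float64(0.0005), np.float64(-0.0003), np.float64(-0.3929)] dr -0.0 ;  -> yaw -0.19
[np.float64(-0.0865), np.float64(0.3333), np.float64(-0.0)] dr -0.1408 ; [np.float64(-0.2208), np.float64(0.2642), np.float64(-0.0)] dr -0.1408 ; [np.float64(-0.3127), np.float64(0.1443), np.float64(-0.0)] dr -0.1408 ;  -> yaw 1.137
[np.float64(0.0), np.float64(0.0), np.float64(0.225)] dr 0.0 ;  -> yaw 1.137
```

Request:
arm_command --travel '[[0,0,-0.08],[0,0,-0.16],[0,0,-0.24],[0,0,-0.32],[0,0,-0.393]]' --dr '[[0,0,0],[0,0,0],[0,0,0],[0,0,0],[0,0,0]]'

```text
t: 24.82
position: [0.567, 0.0893, 0.2103]
orientation: [3.127, -0.299, -0.0]
force: [0.4, -0.3, -1.4]
gripper_width: 0.0498
grasp_force: 61.0
```

Request:
arm_command --travel '[[-0.017,0.067,0],[-0.034,0.133,0],[-0.051,0.2,0],[-0.069,0.267,0],[-0.0865,0.333,0]]' --dr '[[0,0,-0.028],[0,0,-0.056],[0,0,-0.085],[0,0,-0.113],[0,0,-0.141]]'

```text
t: 25.23
position: [0.507, -0.0358, 0.2085]
orientation: [-3.116, -0.403, 0.001]
force: [1.0, -0.1, -2.1]
gripper_width: 0.0498
grasp_force: 61.0
```

Request:
arm_command --travel '[[-0.044,0.053,0],[-0.088,0.106,0],[-0.132,0.159,0],[-0.176,0.211,0],[-0.221,0.264,0]]' --dr '[[0,0,-0.028],[0,0,-0.056],[0,0,-0.085],[0,0,-0.113],[0,0,-0.141]]'

```text
t: 25.65
position: [0.4479, -0.1601, 0.2085]
orientation: [-2.951, -1.077, 0.001]
force: [1.1, 0.3, -1.7]
gripper_width: 0.05
grasp_force: 61.0
```

Request:
arm_command --travel '[[-0.063,0.029,0],[-0.125,0.058,0],[-0.188,0.087,0],[-0.25,0.115,0],[-0.313,0.144,0]]' --dr '[[0,0,-0.028],[0,0,-0.056],[0,0,-0.085],[0,0,-0.113],[0,0,-0.141]]'

```text
t: 26.07
position: [0.3886, -0.2845, 0.2085]
orientation: [-2.642, -1.699, 0.0]
force: [1.1, -0.0, -2.1]
gripper_width: 0.0498
grasp_force: 61.0
```

Request:
arm_command --travel '[[0,0,0],[0,0,0],[0,0,0],[0,0,0],[0,0,0]]' --dr '[[0,0,0],[0,0,0],[0,0,0],[0,0,0],[0,0,0]]'

```text
t: 26.48
position: [0.39, -0.2827, 0.2086]
orientation: [-2.645, -1.694, -0.0]
force: [-0.7, 0.0, -2.5]
gripper_width: 0.0497
grasp_force: 61.0
```

```bash
python3 - <<'E'
from h import *
s=monitor.state();print(s["position"],yaw(),s["gripper_width"],s["force"],s["ft_torque"])
X=dp(1.93,.038,.140,0)[:2]
plan([([*X,.107],dyaw(1.93))])
t=get_image("top");sd=get_image("side")
b=t[195:315,280:440];a=sd[110:230,230:390]
cv2.imwrite("pics/k7.png",cv2.resize(np.hstack([a,b]),None,fx=2.5,fy=2.5,interpolation=cv2.INTER_CUBIC))
E
```

```text
[ 0.3899635  -0.28266468  0.20858406] 1.139376212611972 0.049711316706357686 [-0.66376229  0.03469437 -2.46375292] [ 0.01304514 -0.01773367  0.03280632]
[np.float64(-0.0012), np.float64(0.0033), np.float64(0.254)] dr 0.0008 ;  -> yaw 1.137
```

View pics/k7.png

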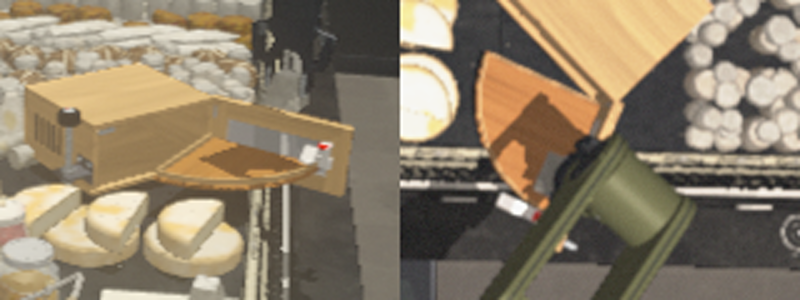

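Request:
arm_command --travel '[[0,0.002,0.06],[0,0.002,0.12],[0,0.002,0.17],[0,0.002,0.2],[0,0.002,0.225]]' --dr '[[0,0,0],[0,0,0],[0,0,0],[0,0,0],[0,0,0]]'

```text
t: 27.0
position: [0.3902, -0.283, 0.1174]
orientation: [-2.644, -1.694, 0.001]
force: [0.0, -0.5, -1.9]
gripper_width: 0.0496
grasp_force: 61.0
```

Request:
arm_command --travel '[[0,0,0.006],[0,0,0.012],[0,0,0.018],[0,0,0.024],[0,0,0.027]]' --dr '[[0,0,0],[0,0,0],[0,0,0],[0,0,0],[0,0,0]]'

```text
t: 27.42
position: [0.3908, -0.2843, 0.1083]
orientation: [2.645, 1.693, 0.0]
force: [-0.0, -0.4, -1.8]
gripper_width: 0.05
grasp_force: 61.0
```

Request:
arm_command --travel '[[0,0,0],[0,0,0],[0,0,0],[0,0,0],[0,0,0]]' --dr '[[0,0,0],[0,0,0],[0,0,0],[0,0,0],[0,0,0]]'

```text
t: 27.83
position: [0.3905, -0.2842, 0.1081]
orientation: [2.646, 1.693, 0.0]
force: [1.2, 0.1, -1.8]
gripper_width: 0.0499
grasp_force: 61.0
```

Request:
arm_command --travel '[[0,0,0.002],[0,0,0.004],[0,0,0.006],[0,0,0.008],[0,0,0.008]]' --dr '[[0,0,0],[0,0,0],[0,0,0],[0,0,0],[0,0,0]]'

```text
t: 28.25
position: [0.3904, -0.2841, 0.105]
orientation: [2.646, 1.693, -0.0]
force: [-0.3, 0.1, 2.2]
gripper_width: 0.05
grasp_force: 62.1
```

Request:
arm_command --travel '[[0,0,0],[0,0,0],[0,0,0],[0,0,0],[0,0,0]]' --dr '[[0,0,0],[0,0,0],[0,0,0],[0,0,0],[0,0,0]]'

```text
t: 28.67
position: [0.3904, -0.2841, 0.105]
orientation: [2.646, 1.693, -0.0]
force: [-0.8, 0.1, 5.2]
gripper_width: 0.0498
grasp_force: 62.7
```

Request:
arm_command --travel '[[0,0,-0.006],[0,0,-0.006],[0,0,-0.006],[0,0,-0.006],[0,0,-0.006]]' --dr '[[0,0,0],[0,0,0],[0,0,0],[0,0,0],[0,0,0]]' --hand -0.6

```text
t: 29.08
position: [0.3905, -0.2841, 0.107]
orientation: [-2.646, -1.693, 0.0]
force: [0.0, -0.5, 0.1]
gripper_width: 0.0683
grasp_force: 0.0
```

Request:
arm_command --travel '[[0,0,-0.03],[0,0,-0.08],[0,0,-0.14],[0,0,-0.2],[0,0,-0.25]]' --dr '[[0,0,0],[0,0,0],[0,0,0],[0,0,0],[0,0,0]]'

```text
t: 29.5
position: [0.3906, -0.2842, 0.2085]
orientation: [2.646, 1.693, 0.0]
force: [0.4, 0.1, -0.1]
gripper_width: 0.0686
grasp_force: 0.0
```

```bash
python3 - <<'E'
from h import *
print(monitor.state()["position"],yaw())
plan([([.4665,.1775,.21],.11)])
E
```

```text
[ 0.39059992 -0.2842015   0.2084557 ] 1.1384848957615896
[np.float64(0.3759), np.float64(-0.1038), np.float64(-0.0013)] dr 0.1091 ; [np.float64(0.3191), np.float64(-0.2241), np.float64(-0.0013)] dr 0.1091 ; [np.float64(0.2252), np.float64(-0.3183), np.float64(-0.0013)] dr 0.1091 ;  -> yaw 0.11
```

Request:
arm_command --travel '[[0.376,-0.104,0],[0.376,-0.104,0],[0.376,-0.104,0],[0.376,-0.104,0],[0.376,-0.104,0]]' --dr '[[0,0,0.109],[0,0,0.109],[0,0,0.109],[0,0,0.109],[0,0,0.109]]'

```text
t: 29.92
position: [0.4151, -0.1239, 0.2069]
orientation: [-2.89, -1.222, -0.001]
force: [-0.8, 0.2, -0.6]
gripper_width: 0.0682
grasp_force: 0.0
```

Request:
arm_command --travel '[[0.319,-0.224,0],[0.319,-0.224,0],[0.319,-0.224,0],[0.319,-0.224,0],[0.319,-0.224,0]]' --dr '[[0,0,0.109],[0,0,0.109],[0,0,0.109],[0,0,0.109],[0,0,0.109]]'

```text
t: 30.33
position: [0.4414, 0.028, 0.2072]
orientation: [-3.058, -0.709, -0.002]
force: [0.2, -0.9, 0.4]
gripper_width: 0.0681
grasp_force: 0.0
```

Request:
arm_command --travel '[[0.225,-0.318,0],[0.225,-0.318,0],[0.225,-0.318,0],[0.225,-0.318,0],[0.225,-0.318,0]]' --dr '[[0,0,0.109],[0,0,0.109],[0,0,0.109],[0,0,0.109],[0,0,0.109]]' --hand -0.84

```text
t: 30.75
position: [0.4678, 0.1826, 0.2073]
orientation: [-3.133, -0.18, -0.004]
force: [-0.2, -0.6, 0.3]
gripper_width: 0.078
grasp_force: 0.0
```

```bash
python3 - <<'E'
from h import *
s=monitor.state();print(s["position"],yaw())
plan([([.4665,.1775,.21],.11)])
t=get_image("top");sd=get_image("side");cv2.imwrite("pics/top8.png",t)
b=t[195:315,205:365];a=sd[140:260,230:390]
cv2.imwrite("pics/k8.png",cv2.resize(np.hstack([a,b]),None,fx=2.5,fy=2.5,interpolation=cv2.INTER_CUBIC))
E
```

```text
[0.46775612 0.18256439 0.20727651] 0.1144587391455874
[np.float64(-0.0046), np.float64(0.0122), np.float64(-0.0068)] dr 0.0014 ;  -> yaw 0.11
```

View pics/k8.png

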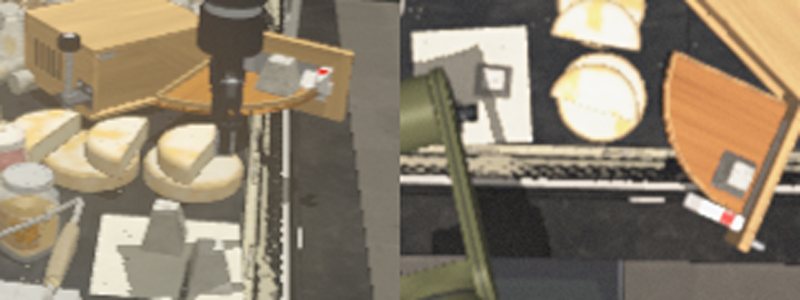

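C has been knocked to about px (242,228), while B is unmoved at its spot; brick A stands on the tray. Grasping B.

Request:
arm_command --travel '[[0,0,0.1],[0,0,0.2],[0,0,0.29],[0,0,0.36],[0,0,0.38]]' --dr '[[0,0,0],[0,0,0],[0,0,0],[0,0,0],[0,0,0]]'

```text
t: 31.27
position: [0.4626, 0.1746, 0.0514]
orientation: [3.134, 0.173, -0.013]
force: [-0.1, -0.2, 0.4]
gripper_width: 0.079
grasp_force: 0.0
```

Request:
arm_command --travel '[[0,0,0.02],[0,0,0.04],[0,0,0.062],[0,0,0.062],[0,0,0.062]]' --dr '[[0,0,0],[0,0,0],[0,0,0],[0,0,0],[0,0,0]]'

```text
t: 31.68
position: [0.4666, 0.1775, 0.0308]
orientation: [-3.137, -0.175, -0.002]
force: [0.3, -1.1, -0.4]
gripper_width: 0.0791
grasp_force: 0.0
```

Request:
arm_command --travel '[[0,0,0],[0,0,0],[0,0,0],[0,0,0],[0,0,0]]' --dr '[[0,0,0],[0,0,0],[0,0,0],[0,0,0],[0,0,0]]' --hand 1

```text
t: 32.1
position: [0.4671, 0.1784, 0.0321]
orientation: [-3.135, -0.174, -0.005]
force: [-2.1, 1.8, 9.8]
gripper_width: 0.051
grasp_force: 59.4
```

Request:
arm_command --travel '[[0,0,0],[0,0,0],[0,0,0],[0,0,0],[0,0,0]]' --dr '[[0,0,0],[0,0,0],[0,0,0],[0,0,0],[0,0,0]]'

```text
t: 32.52
position: [0.467, 0.1783, 0.0321]
orientation: [-3.135, -0.174, -0.005]
force: [-2.2, 0.8, 10.7]
gripper_width: 0.0508
grasp_force: 59.4
```

Request:
arm_command --travel '[[0,0,-0.04],[0,0,-0.12],[0,0,-0.2],[0,0,-0.28],[0,0,-0.36]]' --dr '[[0,0,0],[0,0,0],[0,0,0],[0,0,0],[0,0,0]]'

```text
t: 32.93
position: [0.4654, 0.1774, 0.176]
orientation: [3.136, 0.175, -0.001]
force: [1.0, -0.2, -2.6]
gripper_width: 0.0504
grasp_force: 61.1
```

Request:
arm_command --travel '[[0,0,-0.08],[0,0,-0.08],[0,0,-0.08],[0,0,-0.08],[0,0,-0.08]]' --dr '[[0,0,0],[0,0,0],[0,0,0],[0,0,0],[0,0,0]]'

```text
t: 33.35
position: [0.4645, 0.1771, 0.2048]
orientation: [3.136, 0.175, -0.005]
force: [0.5, 0.2, -1.7]
gripper_width: 0.0503
grasp_force: 61.1
```

```bash
python3 - <<'E'
from h import *
s=monitor.state();print(s["position"],yaw(),s["gripper_width"],s["force"],s["ft_torque"])
# door from image top8: free edge & brick
S=lambda u,v:(205+(u-400)/2.5,195+v/2.5)
p=onz("top",S(739,172),.125);print("brickA",p,"pred",dp(1.93,.038,.14,0))
for z in(.144,):
    print([ (onz("top",S(*q),z),np.degrees(np.arctan2(*(onz("top",S(*q),z)[:2]-HG)[::-1]))) for q in((738,245),(745,250),(797,110))])
for th in(1.9,1.95):
    print(th,dp(th,0,.246,.144),proj("top",dp(th,0,.246,.144)),proj("top",dp(th,-.016,.246,.144)),proj("top",dp(th,.024,.208,.113)), "obs",S(738,245),S(728,217))
X=dp(1.93,.040,.052,0)[:2]
plan([([*X,.21],dyaw(1.93))])
E
```

```text
[0.46452695 0.17713508 0.2047802 ] 0.11127148528250111 0.05034179081567277 [ 0.46944281  0.20964868 -1.65960571] [ 0.00092652 -0.04290537  0.01196821]
brickA [ 0.3941 -0.2854  0.125 ] pred [np.float64(0.39095541652436655), np.float64(-0.28365600993784823), 0]
[(array([ 0.2868, -0.2803,  0.144 ]), np.float64(155.80325948790892)), (array([ 0.2797, -0.2908,  0.144 ]), np.float64(158.80548626791295)), (array([ 0.4903, -0.3695,  0.144 ]), np.float64(147.33908727832613))]
1.9 [np.float64(0.28200619036290475), np.float64(-0.26691492507447934), 0.144] [336.6 294.2] [340.4 296.3] [334.  281.3] obs (340.2, 293.0) (336.2, 281.8)
1.95 [np.float64(0.27677916474579256), np.float64(-0.2780476106028907), 0.144] [339.6 295.7] [343.5 297.6] [336.3 282.8] obs (340.2, 293.0) (336.2, 281.8)
[np.float64(-0.04), np.float64(0.4114), np.float64(-0.0043)] dr -0.1088 ; [np.float64(-0.1756), np.float64(0.3742), np.float64(-0.0043)] dr -0.1088 ; [np.float64(-0.2909), np.float64(0.2937), np.float64(-0.0043)] dr -0.1088 ;  -> yaw 1.137
```

Request:
arm_command --travel '[[-0.008,0.082,0],[-0.016,0.164,0],[-0.024,0.246,0],[-0.032,0.329,0],[-0.04,0.411,-0.003]]' --dr '[[0,0,-0.022],[0,0,-0.044],[0,0,-0.065],[0,0,-0.087],[0,0,-0.109]]'

```text
t: 33.77
position: [0.4667, 0.0112, 0.2054]
orientation: [-3.058, -0.712, 0.007]
force: [-0.1, -0.2, -2.5]
gripper_width: 0.0502
grasp_force: 61.2
```

Request:
arm_command --travel '[[-0.035,0.075,0],[-0.07,0.15,0],[-0.105,0.225,0],[-0.14,0.3,0],[-0.1756,0.374,-0.003]]' --dr '[[0,0,-0.022],[0,0,-0.044],[0,0,-0.065],[0,0,-0.087],[0,0,-0.109]]'

```text
t: 34.18
position: [0.4693, -0.154, 0.2065]
orientation: [-2.891, -1.221, 0.005]
force: [1.3, -0.0, -2.3]
gripper_width: 0.0504
grasp_force: 61.2
```

Request:
arm_command --travel '[[-0.058,0.059,0],[-0.116,0.118,0],[-0.174,0.176,0],[-0.233,0.235,0],[-0.291,0.294,-0.004]]' --dr '[[0,0,-0.022],[0,0,-0.044],[0,0,-0.065],[0,0,-0.087],[0,0,-0.109]]'

```text
t: 34.6
position: [0.4719, -0.3191, 0.2076]
orientation: [-2.639, -1.695, 0.003]
force: [0.5, 0.2, -2.1]
gripper_width: 0.0501
grasp_force: 61.2
```

Request:
arm_command --travel '[[0,0,0],[0,0,0],[0,0,0],[0,0,0],[0,0,0]]' --dr '[[0,0,0],[0,0,0],[0,0,0],[0,0,0],[0,0,0]]'

```text
t: 35.02
position: [0.473, -0.3168, 0.2096]
orientation: [-2.644, -1.694, 0.001]
force: [0.0, -0.0, -2.2]
gripper_width: 0.0503
grasp_force: 61.2
```

```bash
python3 - <<'E'
from h import *
s=monitor.state();print(s["position"],yaw(),s["gripper_width"],s["force"],s["ft_torque"])
X=dp(1.93,.040,.052,0)[:2]
plan([([*X,.113],dyaw(1.93))])
E
```

```text
[ 0.47302312 -0.31675126  0.20958767] 1.139511533481861 0.05031228783460422 [ 0.03682438 -0.02434791 -2.15205563] [ 0.0205422  -0.00329876 -0.04017749]
[np.float64(-0.0062), np.float64(-0.001), np.float64(0.2415)] dr 0.0009 ;  -> yaw 1.137
```

Request:
arm_command --travel '[[-0.003,0,0.06],[-0.006,-0.001,0.12],[-0.006,-0.001,0.17],[-0.006,-0.001,0.22],[-0.006,-0.001,0.241]]' --dr '[[0,0,0],[0,0,0],[0,0,0],[0,0,0],[0,0,0]]'

```text
t: 35.43
position: [0.4708, -0.318, 0.1115]
orientation: [-2.641, -1.693, 0.002]
force: [0.0, 0.6, -2.6]
gripper_width: 0.0507
grasp_force: 61.2
```

Request:
arm_command --travel '[[0,0,0.006],[0,0,0.012],[0,0,0.018],[0,0,0.022],[0,0,0.022]]' --dr '[[0,0,0],[0,0,0],[0,0,0],[0,0,0],[0,0,0]]'

```text
t: 35.85
position: [0.4726, -0.3206, 0.1058]
orientation: [2.645, 1.693, 0.001]
force: [-1.2, -0.3, -1.2]
gripper_width: 0.0505
grasp_force: 61.2
```

Request:
arm_command --travel '[[0,0,0],[0,0,0],[0,0,0.003],[0,0,0.005],[0,0,0.005]]' --dr '[[0,0,0],[0,0,0],[0,0,0],[0,0,0],[0,0,0]]'

```text
t: 36.27
position: [0.4722, -0.3205, 0.1033]
orientation: [2.646, 1.693, 0.0]
force: [0.0, 0.7, 0.3]
gripper_width: 0.0504
grasp_force: 61.5
```

Request:
arm_command --travel '[[0,0,0],[0,0,-0.003],[0,0,-0.003],[0,0,-0.003],[0,0,-0.003]]' --dr '[[0,0,0],[0,0,0],[0,0,0],[0,0,0],[0,0,0]]' --hand -0.6

```text
t: 36.68
position: [0.4697, -0.318, 0.1038]
orientation: [-2.641, -1.69, 0.003]
force: [-4.6, 4.7, 2.3]
gripper_width: 0.0684
grasp_force: 0.0
```

Request:
arm_command --travel '[[0,0,-0.03],[0,0,-0.08],[0,0,-0.14],[0,0,-0.2],[0,0,-0.26]]' --dr '[[0,0,0],[0,0,0],[0,0,0],[0,0,0],[0,0,0]]'

```text
t: 37.1
position: [0.472, -0.3203, 0.2095]
orientation: [2.646, 1.693, 0.0]
force: [0.5, -0.6, -0.2]
gripper_width: 0.0685
grasp_force: 0.0
```

```bash
python3 - <<'E'
from h import *
print(monitor.state()["position"],yaw())
t=get_image("top");cv2.imwrite("pics/top9.png",t)
c=t[200:252,208:258]
hsv=cv2.cvtColor(c,cv2.COLOR_BGR2HSV)
m=((hsv[...,2]>70)&(hsv[...,2]<190)&(hsv[...,1]<60)).astype(np.uint8)
for cn in cv2.findContours(m,cv2.RETR_EXTERNAL,cv2.CHAIN_APPROX_NONE)[0]:
    if cv2.contourArea(cn)>40:
        (x,y),wh,an=cv2.minAreaRect(cn);print((x+208,y+200),wh,an,onz("top",(x+208,y+200),.015),cv2.boxPoints(((x+208,y+200),wh,an)).round(1).tolist())
plan([([.525,.09,.21],.0)])
E
```

```text
[ 0.47203166 -0.32025166  0.20946064] 1.1384304938790475
(242.0, 226.5) (14.0, 13.0) 0.0 [0.5313 0.0996 0.015 ] [[235.0, 233.0], [235.0, 220.0], [249.0, 220.0], [249.0, 233.0]]
[np.float64(0.3295), np.float64(-0.1057), np.float64(0.0039)] dr 0.1208 ; [np.float64(0.2669), np.float64(-0.2202), np.float64(0.0039)] dr 0.1208 ; [np.float64(0.1663), np.float64(-0.3034), np.float64(0.0039)] dr 0.1208 ;  -> yaw 0.0
```

```bash
python3 - <<'E'
from h import *
plan([([.531,.0975,.21],.0)])
E
```

```text
[np.float64(0.3373), np.float64(-0.1037), np.float64(0.0039)] dr 0.1208 ; [np.float64(0.2748), np.float64(-0.2213), np.float64(0.0039)] dr 0.1208 ; [np.float64(0.1733), np.float64(-0.3074), np.float64(0.0039)] dr 0.1208 ;  -> yaw 0.0
```

Request:
arm_command --travel '[[0.337,-0.104,0.004],[0.337,-0.104,0.004],[0.337,-0.104,0.004],[0.337,-0.104,0.004],[0.337,-0.104,0.004]]' --dr '[[0,0,0.121],[0,0,0.121],[0,0,0.121],[0,0,0.121],[0,0,0.121]]'

```text
t: 37.57
position: [0.4904, -0.176, 0.2068]
orientation: [-2.915, -1.166, -0.001]
force: [0.0, 0.4, 0.0]
gripper_width: 0.0684
grasp_force: 0.0
```

Request:
arm_command --travel '[[0.275,-0.221,0.004],[0.275,-0.221,0.004],[0.275,-0.221,0.004],[0.275,-0.221,0.004],[0.275,-0.221,0.004]]' --dr '[[0,0,0.121],[0,0,0.121],[0,0,0.121],[0,0,0.121],[0,0,0.121]]' --hand -1

```text
t: 37.98
position: [0.5104, -0.0366, 0.2052]
orientation: [-3.083, -0.594, -0.002]
force: [-0.6, 0.3, 0.9]
gripper_width: 0.0855
grasp_force: 0.0
```

Request:
arm_command --travel '[[0.173,-0.307,0.004],[0.173,-0.307,0.004],[0.173,-0.307,0.004],[0.173,-0.307,0.004],[0.173,-0.307,0.004]]' --dr '[[0,0,0.121],[0,0,0.121],[0,0,0.121],[0,0,0.121],[0,0,0.121]]'

```text
t: 38.4
position: [0.5303, 0.1029, 0.2037]
orientation: [-3.139, -0.001, -0.003]
force: [-0.6, -0.1, -1.2]
gripper_width: 0.0853
grasp_force: 0.0
```

```bash
python3 - <<'E'
from h import *
t=get_image("top");sd=get_image("side");s=monitor.state();print(s["position"],yaw());plan([([.531,.0975,.031],0)])
cv2.imwrite("pics/top10.png",t)
b=t[195:315,235:395];a=sd[140:260,230:390]
cv2.imwrite("pics/k9.png",cv2.resize(np.hstack([a,b]),None,fx=2.5,fy=2.5,interpolation=cv2.INTER_CUBIC))
E
```

```text
[0.52929362 0.09907785 0.20346562] 0.0017224310657580374
[np.float64(0.0043), np.float64(0.004), np.float64(0.4312)] dr 0.0005 ;  -> yaw 0.0
```

View pics/k9.png

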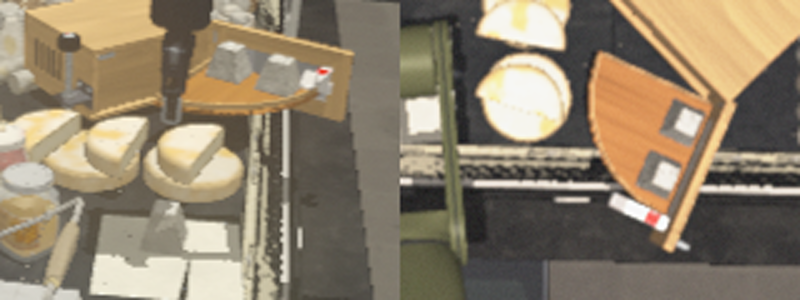

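Both bricks stand upright on the tray at (685,120) and (663,172). Now the third.

Request:
arm_command --travel '[[0.003,0.002,0.1],[0.003,0.002,0.2],[0.003,0.002,0.29],[0.003,0.002,0.35],[0.003,0.002,0.37]]' --dr '[[0,0,0],[0,0,0],[0,0,0],[0,0,0],[0,0,0]]'

```text
t: 38.92
position: [0.5271, 0.0958, 0.0519]
orientation: [3.14, -0.004, -0.011]
force: [-0.4, -0.8, 0.3]
gripper_width: 0.0854
grasp_force: 0.0
```

Request:
arm_command --travel '[[0,0,0.02],[0,0,0.04],[0,0,0.061],[0,0,0.061],[0,0,0.061]]' --dr '[[0,0,0],[0,0,0],[0,0,0],[0,0,0],[0,0,0]]'

```text
t: 39.33
position: [0.5305, 0.0981, 0.0316]
orientation: [-3.142, 0.003, -0.002]
force: [-0.3, -0.7, -0.2]
gripper_width: 0.0854
grasp_force: 0.0
```

Request:
arm_command --travel '[[0,0,0],[0,0,0],[0,0,0],[0,0,0],[0,0,0]]' --dr '[[0,0,0],[0,0,0],[0,0,0],[0,0,0],[0,0,0]]' --hand 1

```text
t: 39.75
position: [0.5308, 0.0986, 0.0328]
orientation: [-3.141, 0.003, -0.004]
force: [-1.7, 0.0, 9.0]
gripper_width: 0.051
grasp_force: 59.5
```

Request:
arm_command --travel '[[0,0,0],[0,0,0],[0,0,0],[0,0,0],[0,0,0]]' --dr '[[0,0,0],[0,0,0],[0,0,0],[0,0,0],[0,0,0]]'

```text
t: 40.17
position: [0.5308, 0.0986, 0.0328]
orientation: [-3.141, 0.003, -0.004]
force: [-1.2, 1.1, 8.6]
gripper_width: 0.051
grasp_force: 59.5
```

Request:
arm_command --travel '[[0,0,-0.04],[0,0,-0.12],[0,0,-0.2],[0,0,-0.28],[0,0,-0.36]]' --dr '[[0,0,0],[0,0,0],[0,0,0],[0,0,0],[0,0,0]]'

```text
t: 40.58
position: [0.5294, 0.0982, 0.1767]
orientation: [3.141, -0.002, -0.001]
force: [1.1, -0.8, -1.8]
gripper_width: 0.0509
grasp_force: 60.7
```

Request:
arm_command --travel '[[0,0,-0.08],[0,0,-0.08],[0,0,-0.08],[0,0,-0.08],[0,0,-0.08]]' --dr '[[0,0,0],[0,0,0],[0,0,0],[0,0,0],[0,0,0]]'

```text
t: 41.0
position: [0.5285, 0.0981, 0.2055]
orientation: [3.141, -0.003, -0.006]
force: [0.7, 0.2, -2.0]
gripper_width: 0.0507
grasp_force: 60.7
```

```bash
python3 - <<'E'
from h import *
s=monitor.state();print(s["position"],yaw(),s["gripper_width"],s["force"],s["ft_torque"])
S=lambda u,v:(235+(u-400)/2.5,195+v/2.5)
def tr(p,th):
    a=A0+th;d=np.array(p[:2])-HG;u=np.array([np.cos(a),np.sin(a)]);i=np.array([np.sin(a),-np.cos(a)]);return (d@i).round(4),(d@u).round(4)
for q in((687,121),(664,172)):
    p=onz("top",S(*q),.125);print(p,tr(p,1.93))
for q in((598,55),(711,97),(655,243)):
    p=onz("top",S(*q),.082);print("tray",p,tr(p,1.93))
X=dp(1.93,.135,.058,0)[:2];print(X)
plan([([*X,.21],dyaw(1.93))])
E
```

```text
[0.52848156 0.09809258 0.20549798] -0.0018132502160493678 0.05070343710021695 [ 0.73047287  0.20260254 -1.95370301] [-0.02319701 -0.02693922  0.01815899]
[ 0.4725 -0.3206  0.125 ] (np.float64(0.0388), np.float64(0.0505))
[ 0.3941 -0.2854  0.125 ] (np.float64(0.0377), np.float64(0.1364))
tray [ 0.5734 -0.1889  0.082 ] (np.float64(0.2007), np.float64(0.0143))
tray [ 0.5113 -0.3678  0.082 ] (np.float64(0.0123), np.float64(-0.0046))
tray [ 0.2826 -0.28    0.082 ] (np.float64(-0.0042), np.float64(0.2398))
[np.float64(0.5061403975967279), np.float64(-0.23012639070363589)]
[np.float64(-0.0272), np.float64(0.4103), np.float64(-0.0056)] dr -0.1812 ; [np.float64(-0.2441), np.float64(0.3309), np.float64(-0.0056)] dr -0.1812 ;  -> yaw 1.137
```

Request:
arm_command --travel '[[-0.005,0.082,-0.001],[-0.011,0.164,-0.002],[-0.016,0.246,-0.003],[-0.022,0.328,-0.004],[-0.027,0.41,-0.005]]' --dr '[[0,0,-0.036],[0,0,-0.072],[0,0,-0.109],[0,0,-0.145],[0,0,-0.181]]'

```text
t: 41.42
position: [0.5173, -0.0668, 0.207]
orientation: [-3.012, -0.887, 0.006]
force: [0.9, 0.2, 0.1]
gripper_width: 0.051
grasp_force: 60.8
```

Request:
arm_command --travel '[[-0.049,0.066,-0.001],[-0.098,0.132,-0.002],[-0.146,0.199,-0.003],[-0.195,0.265,-0.004],[-0.244,0.331,-0.005]]' --dr '[[0,0,-0.036],[0,0,-0.072],[0,0,-0.109],[0,0,-0.145],[0,0,-0.181]]'

```text
t: 41.83
position: [0.5061, -0.2309, 0.2089]
orientation: [-2.641, -1.694, 0.003]
force: [0.3, -0.1, -1.9]
gripper_width: 0.0508
grasp_force: 60.8
```

Request:
arm_command --travel '[[0,0,0],[0,0,0],[0,0,0],[0,0,0],[0,0,0]]' --dr '[[0,0,0],[0,0,0],[0,0,0],[0,0,0],[0,0,0]]'

```text
t: 42.25
position: [0.5074, -0.2284, 0.2105]
orientation: [-2.647, -1.69, 0.001]
force: [-0.4, -0.4, -1.0]
gripper_width: 0.0507
grasp_force: 60.7
```

```bash
python3 - <<'E'
from h import *
s=monitor.state();print(s["position"],yaw(),s["gripper_width"],s["force"],s["ft_torque"])
X=dp(1.93,.135,.058,0)[:2]
plan([([*X,.112],dyaw(1.93))])
E
```

```text
[ 0.50735354 -0.22836266  0.2104578 ] 1.136347464075829 0.05073468254219998 [-0.3745517  -0.37237577 -1.04956959] [0.01190588 0.02184364 0.02251917]
[np.float64(-0.0053), np.float64(-0.0009), np.float64(0.2461)] dr -0.0002 ;  -> yaw 1.137
```

Request:
arm_command --travel '[[-0.005,-0.001,0.06],[-0.005,-0.001,0.12],[-0.005,-0.001,0.18],[-0.005,-0.001,0.22],[-0.005,-0.001,0.246]]' --dr '[[0,0,0],[0,0,0],[0,0,0],[0,0,0],[0,0,0]]'

```text
t: 42.67
position: [0.5054, -0.2296, 0.1108]
orientation: [-2.645, -1.689, 0.002]
force: [-0.3, -1.1, -1.0]
gripper_width: 0.051
grasp_force: 60.7
```

Request:
arm_command --travel '[[0,0,0.005],[0,0,0.01],[0,0,0.015],[0,0,0.018],[0,0,0.018]]' --dr '[[0,0,0],[0,0,0],[0,0,0],[0,0,0],[0,0,0]]'

```text
t: 43.08
position: [0.507, -0.2318, 0.1063]
orientation: [2.648, 1.688, 0.001]
force: [-0.8, 0.1, -1.3]
gripper_width: 0.0512
grasp_force: 60.7
```

Request:
arm_command --travel '[[0,0,0],[0,0,0],[0,0,0.002],[0,0,0.004],[0,0,0.004]]' --dr '[[0,0,0],[0,0,0],[0,0,0],[0,0,0],[0,0,0]]'

```text
t: 43.5
position: [0.5064, -0.2316, 0.1039]
orientation: [2.649, 1.689, 0.0]
force: [0.1, -0.6, -0.7]
gripper_width: 0.0506
grasp_force: 60.8
```

Request:
arm_command --travel '[[0,0,0.003],[0,0,0.003],[0,0,0.003],[0,0,0.003],[0,0,0.003]]' --dr '[[0,0,0],[0,0,0],[0,0,0],[0,0,0],[0,0,0]]'

```text
t: 43.92
position: [0.5068, -0.2316, 0.1038]
orientation: [2.648, 1.688, 0.001]
force: [-1.1, 1.4, 6.3]
gripper_width: 0.0509
grasp_force: 62.7
```

Request:
arm_command --travel '[[0,0,0],[0,0,0],[0,0,0],[0,0,0],[0,0,0]]' --dr '[[0,0,0],[0,0,0],[0,0,0],[0,0,0],[0,0,0]]' --hand -0.5

```text
t: 44.33
position: [0.5064, -0.2315, 0.1025]
orientation: [-2.649, -1.689, 0.0]
force: [0.1, 0.3, 0.3]
gripper_width: 0.0641
grasp_force: 0.0
```

Request:
arm_command --travel '[[0,0,-0.02],[0,0,-0.07],[0,0,-0.14],[0,0,-0.2],[0,0,-0.26]]' --dr '[[0,0,0],[0,0,0],[0,0,0],[0,0,0],[0,0,0]]'

```text
t: 44.75
position: [0.5064, -0.2315, 0.2083]
orientation: [2.649, 1.689, 0.0]
force: [0.0, -1.0, 0.6]
gripper_width: 0.0642
grasp_force: 0.0
```

```bash
python3 - <<'E'
from h import *
s=monitor.state();print(s["position"],yaw(),s["qpos"])
t=get_image("top");cv2.imwrite("pics/top11.png",t)
E
```

```text
[ 0.50635744 -0.23147484  0.20832718] 1.1353099489716547 [-5.04659712e-01  3.15226033e-01  1.60242779e+00  2.91558734e-05
  1.22379282e+00 -6.91832462e-02]
```

```bash
python3 - <<'E'
from h import *
S0=dp(1.93,-.055,.15,.208)
L=[(S0,dyaw(1.93)),(dp(1.93,-.055,.15,.138),None),(dp(1.93,-.031,.15,.138),None)]
th=1.93
while th>.35:
    th-=.18;L.append((dp(th,-.0265,.15+.06*(1.93-th)/1.93,.138),dyaw(th)))
plan(L);print(th)
# bricks check: grey/white tops on tray
t=cv2.imread("pics/top11.png");print(proj("top",dp(1.93,.135,.058,.125)))
E
```

```text
[np.float64(-0.236), np.float64(-0.1194), np.float64(0.0068)] dr -0.0002 ; [np.float64(-0.236), np.float64(-0.1195), np.float64(0.0068)] dr -0.0002 ;  -> yaw 1.137
[np.float64(0.0), np.float64(0.0), np.float64(0.175)] dr -0.0 ;  -> yaw 1.137
[np.float64(0.06), np.float64(-0.0), np.float64(-0.0)] dr -0.0 ;  -> yaw 1.137
[np.float64(0.082), np.float64(-0.0196), np.float64(-0.0)] dr 0.0573 ;  -> yaw 0.957
[np.float64(0.0732), np.float64(-0.0193), np.float64(-0.0)] dr 0.0573 ;  -> yaw 0.777
[np.float64(0.0757), np.float64(-0.0191), np.float64(-0.0)] dr 0.0573 ;  -> yaw 0.597
[np.float64(0.0782), np.float64(-0.0189), np.float64(-0.0)] dr 0.0573 ;  -> yaw 0.417
[np.float64(0.0807), np.float64(-0.0187), np.float64(-0.0)] dr 0.0573 ;  -> yaw 0.237
[np.float64(0.0832), np.float64(-0.0184), np.float64(-0.0)] dr 0.0573 ;  -> yaw 0.057
[np.float64(0.0857), np.float64(-0.0182), np.float64(-0.0)] dr 0.0573 ;  -> yaw -0.123
[np.float64(0.0882), np.float64(-0.018), np.float64(-0.0)] dr 0.0573 ;  -> yaw -0.303
[np.float64(0.0907), np.float64(-0.0178), np.float64(-0.0)] dr 0.0573 ;  -> yaw -0.483
0.3100000000000004
[326.3 234. ]
```

Request:
arm_command --travel '[[-0.236,-0.119,0],[-0.236,-0.119,0],[-0.236,-0.119,0],[-0.236,-0.119,0],[-0.236,-0.119,0]]' --dr '[[0,0,0],[0,0,0],[0,0,0],[0,0,0],[0,0,0]]' --hand 1 --grip_force 30

```text
t: 45.22
position: [0.4227, -0.2976, 0.2072]
orientation: [2.651, 1.685, 0.001]
force: [0.7, 0.4, 0.0]
gripper_width: 0.0036
grasp_force: 0.0
```

Request:
arm_command --travel '[[-0.236,-0.119,0],[-0.236,-0.119,0],[-0.236,-0.119,0],[-0.236,-0.119,0],[-0.236,-0.119,0]]' --dr '[[0,0,0],[0,0,0],[0,0,0],[0,0,0],[0,0,0]]'

```text
t: 45.63
position: [0.3408, -0.3628, 0.2069]
orientation: [2.65, 1.686, 0.001]
force: [0.5, 0.7, -0.7]
gripper_width: -0.0001
grasp_force: 0.0
```

Request:
arm_command --travel '[[0,0,0],[0,0,0],[0,0,0],[0,0,0],[0,0,0]]' --dr '[[0,0,0],[0,0,0],[0,0,0],[0,0,0],[0,0,0]]'

```text
t: 46.05
position: [0.3411, -0.362, 0.2066]
orientation: [-2.648, -1.691, -0.0]
force: [-0.1, -0.1, -0.1]
gripper_width: 0.0002
grasp_force: 0.0
```

```bash
python3 - <<'E'
from h import *
s=monitor.state();print(s["position"],yaw(),s["qpos"])
plan([(dp(1.93,-.055,.15,.138),dyaw(1.93))])
t=get_image("top");sd=get_image("side")
b=t[195:315,250:410];a=sd[120:240,230:390]
cv2.imwrite("pics/k10.png",cv2.resize(np.hstack([a,b]),None,fx=2.5,fy=2.5,interpolation=cv2.INTER_CUBIC))
E
```

```text
[ 0.34108603 -0.36201737  0.20664629] 1.1366171669746676 [-9.00198859e-01  2.37469930e-01  1.72426899e+00  1.42951862e-04
  1.17999295e+00 -4.66074169e-01]
[np.float64(-0.0023), np.float64(0.0057), np.float64(0.1716)] dr -0.0001 ;  -> yaw 1.137
```

View pics/k10.png

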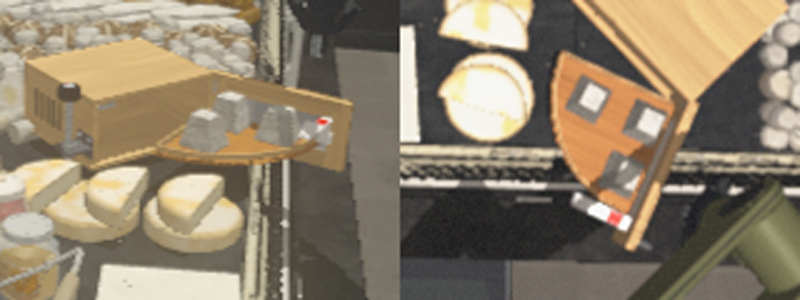

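All three bricks stand on the tray and the fingers are outside the door. Descending and swinging it slowly shut.

Request:
arm_command --travel '[[0,0,0.05],[0,0,0.1],[0,0,0.15],[0,0,0.171],[0,0,0.171]]' --dr '[[0,0,0],[0,0,0],[0,0,0],[0,0,0],[0,0,0]]'

```text
t: 46.57
position: [0.3394, -0.3612, 0.1364]
orientation: [-2.645, -1.687, 0.001]
force: [-0.2, 0.4, 0.1]
gripper_width: 0.0002
grasp_force: 0.0
```

Request:
arm_command --travel '[[0.01,0,0],[0.022,0,0],[0.034,0,0],[0.046,0,0],[0.058,0,0]]' --dr '[[0,0,0],[0,0,0],[0,0,0],[0,0,0],[0,0,0]]'

```text
t: 46.98
position: [0.3509, -0.3412, 0.1391]
orientation: [2.647, 1.689, 0.001]
force: [0.4, 0.3, -0.4]
gripper_width: -0.0003
grasp_force: 0.0
```

Request:
arm_command --travel '[[0.016,-0.004,0],[0.032,-0.008,0],[0.048,-0.012,0],[0.064,-0.016,0],[0.08,-0.02,0]]' --dr '[[0,0,0.011],[0,0,0.023],[0,0,0.034],[0,0,0.046],[0,0,0.057]]'

```text
t: 47.4
position: [0.3572, -0.3092, 0.139]
orientation: [2.788, 1.442, 0.001]
force: [0.4, -0.9, -0.4]
gripper_width: 0.0001
grasp_force: 0.5
```

Request:
arm_command --travel '[[0.015,-0.004,0],[0.03,-0.008,0],[0.044,-0.012,0],[0.059,-0.016,0],[0.073,-0.019,0]]' --dr '[[0,0,0.011],[0,0,0.023],[0,0,0.034],[0,0,0.046],[0,0,0.057]]'

```text
t: 47.82
position: [0.3677, -0.2808, 0.1389]
orientation: [2.906, 1.188, 0.001]
force: [-0.3, -1.2, 0.9]
gripper_width: 0.0004
grasp_force: 0.5
```

Request:
arm_command --travel '[[0.015,-0.004,0],[0.03,-0.008,0],[0.045,-0.012,0],[0.06,-0.016,0],[0.076,-0.019,0]]' --dr '[[0,0,0.011],[0,0,0.023],[0,0,0.034],[0,0,0.046],[0,0,0.057]]'

```text
t: 48.23
position: [0.3839, -0.254, 0.1389]
orientation: [3.001, 0.923, 0.001]
force: [-0.5, -0.8, 0.0]
gripper_width: 0.0001
grasp_force: 0.5
```

```bash
python3 - <<'E'
from h import *
s=monitor.state();print(s["position"],yaw(),s["force"],dp(1.39,-.0265,.1668,.138))
L=[];th=1.39
while th>.35:
    th-=.18;L.append((dp(th,-.0265,.15+.06*(1.93-th)/1.93,.138),dyaw(th)))
plan(L);print(th)
cv2.imwrite("pics/top12.png",get_image("top"));cv2.imwrite("pics/side12.png",get_image("side"))
# brick white tops visible in side view
i=cv2.imread("pics/side12.png")
E
```

```text
[ 0.38387891 -0.25399119  0.13887769] 0.596831206850451 [-0.45590865 -0.79532987  0.01076821] [np.float64(0.38633602117765764), np.float64(-0.25392955674498957), 0.138]
[np.float64(0.0834), np.float64(-0.0155), np.float64(0.0022)] dr 0.0573 ;  -> yaw 0.417
[np.float64(0.0807), np.float64(-0.0187), np.float64(-0.0)] dr 0.0573 ;  -> yaw 0.237
[np.float64(0.0832), np.float64(-0.0184), np.float64(-0.0)] dr 0.0573 ;  -> yaw 0.057
[np.float64(0.0857), np.float64(-0.0182), np.float64(-0.0)] dr 0.0573 ;  -> yaw -0.123
[np.float64(0.0882), np.float64(-0.018), np.float64(-0.0)] dr 0.0573 ;  -> yaw -0.303
[np.float64(0.0907), np.float64(-0.0178), np.float64(-0.0)] dr 0.0573 ;  -> yaw -0.483
0.31000000000000016
```

Request:
arm_command --travel '[[0.016,-0.003,0],[0.032,-0.006,0],[0.049,-0.009,0],[0.065,-0.012,0],[0.082,-0.016,0]]' --dr '[[0,0,0.011],[0,0,0.023],[0,0,0.034],[0,0,0.046],[0,0,0.057]]'

```text
t: 48.75
position: [0.4071, -0.2306, 0.1386]
orientation: [3.072, 0.653, -0.0]
force: [-0.3, -1.5, 0.2]
gripper_width: -0.0001
grasp_force: 0.5
```

Request:
arm_command --travel '[[0.016,-0.004,0],[0.032,-0.008,0],[0.048,-0.012,0],[0.064,-0.016,0],[0.081,-0.019,0]]' --dr '[[0,0,0.011],[0,0,0.023],[0,0,0.034],[0,0,0.046],[0,0,0.057]]'

```text
t: 49.17
position: [0.4333, -0.2102, 0.1385]
orientation: [3.119, 0.375, -0.001]
force: [-0.6, -0.9, -0.3]
gripper_width: 0.0001
grasp_force: 0.5
```

Request:
arm_command --travel '[[0.017,-0.004,0],[0.033,-0.008,0],[0.05,-0.012,0],[0.066,-0.015,0],[0.083,-0.018,0]]' --dr '[[0,0,0.011],[0,0,0.023],[0,0,0.034],[0,0,0.046],[0,0,0.057]]'

```text
t: 49.58
position: [0.4637, -0.1954, 0.1384]
orientation: [3.14, 0.095, -0.001]
force: [-1.5, -1.1, -1.6]
gripper_width: -0.0001
grasp_force: 0.5
```

Request:
arm_command --travel '[[0.017,-0.004,0],[0.034,-0.008,0],[0.051,-0.012,0],[0.068,-0.015,0],[0.086,-0.018,0]]' --dr '[[0,0,0.011],[0,0,0.023],[0,0,0.034],[0,0,0.046],[0,0,0.057]]'

```text
t: 50.0
position: [0.4975, -0.186, 0.1383]
orientation: [3.136, -0.186, -0.002]
force: [-1.8, -0.8, -0.3]
gripper_width: 0.0001
grasp_force: 0.5
```

```bash
python3 - <<'E'
from h import *
s=monitor.state();print(s["position"],yaw(),s["force"])
L=[];th=.67
while th>.05:
    th-=.11;L.append((dp(th,-.0265,.15+.06*(1.93-th)/1.93,.138),dyaw(th)))
plan(L);print(th)
cv2.imwrite("pics/top13.png",get_image("top"))
E
```

```text
[ 0.49751894 -0.18603909  0.13834946] -0.11857618965626872 [-1.75922644 -0.83807289 -0.31328853]
[np.float64(0.0568), np.float64(-0.0132), np.float64(0.0009)] dr 0.0365 ;  -> yaw -0.233
[np.float64(0.0542), np.float64(-0.0129), np.float64(-0.0)] dr 0.035 ;  -> yaw -0.343
[np.float64(0.0551), np.float64(-0.0128), np.float64(-0.0)] dr 0.035 ;  -> yaw -0.453
[np.float64(0.0561), np.float64(-0.0128), np.float64(-0.0)] dr 0.035 ;  -> yaw -0.563
[np.float64(0.057), np.float64(-0.0127), np.float64(-0.0)] dr 0.035 ;  -> yaw -0.673
[np.float64(0.0579), np.float64(-0.0127), np.float64(-0.0)] dr 0.035 ;  -> yaw -0.783
0.010000000000000092
```

Request:
arm_command --travel '[[0.011,-0.003,0],[0.022,-0.006,0],[0.033,-0.008,0],[0.044,-0.011,0],[0.055,-0.013,0]]' --dr '[[0,0,0.007],[0,0,0.014],[0,0,0.021],[0,0,0.028],[0,0,0.035]]'

```text
t: 50.47
position: [0.5198, -0.1835, 0.1383]
orientation: [3.121, -0.356, -0.002]
force: [-0.4, -0.8, 0.6]
gripper_width: -0.0002
grasp_force: 0.4
```

Request:
arm_command --travel '[[0.011,-0.003,0],[0.022,-0.006,0],[0.033,-0.008,0],[0.044,-0.011,0],[0.054,-0.013,0]]' --dr '[[0,0,0.007],[0,0,0.014],[0,0,0.021],[0,0,0.028],[0,0,0.035]]'

```text
t: 50.88
position: [0.5424, -0.1834, 0.1383]
orientation: [3.097, -0.529, -0.001]
force: [-0.3, -0.6, -1.1]
gripper_width: 0.0
grasp_force: 0.4
```

Request:
arm_command --travel '[[0.011,-0.003,0],[0.022,-0.006,0],[0.033,-0.008,0],[0.044,-0.011,0],[0.055,-0.013,0]]' --dr '[[0,0,0.007],[0,0,0.014],[0,0,0.021],[0,0,0.028],[0,0,0.035]]'

```text
t: 51.3
position: [0.5635, -0.1853, 0.1381]
orientation: [-3.062, 0.701, 0.007]
force: [-9.2, 1.2, 6.6]
gripper_width: -0.0
grasp_force: 4.7
```

Request:
arm_command --travel '[[0.011,-0.003,0],[0.022,-0.006,0],[0.033,-0.008,0],[0.044,-0.011,0],[0.056,-0.013,0]]' --dr '[[0,0,0.007],[0,0,0.014],[0,0,0.021],[0,0,0.028],[0,0,0.035]]'

```text
t: 51.72
position: [0.5872, -0.1905, 0.138]
orientation: [-3.019, 0.868, 0.002]
force: [-0.8, -0.3, -0.7]
gripper_width: -0.0002
grasp_force: 0.3
```

Request:
arm_command --travel '[[0.011,-0.003,0],[0.022,-0.006,0],[0.033,-0.008,0],[0.044,-0.011,0],[0.056,-0.013,0]]' --dr '[[0,0,0.007],[0,0,0.014],[0,0,0.021],[0,0,0.028],[0,0,0.035]]'

```text
t: 52.13
position: [0.6098, -0.1983, 0.1383]
orientation: [-2.967, 1.033, -0.0]
force: [-1.1, -0.2, -0.6]
gripper_width: -0.0001
grasp_force: 0.4
```

```bash
python3 - <<'E'
from h import *
s=monitor.state();print(s["position"],yaw(),s["force"],dp(.12,-.0265,.206,.138))
plan([(dp(.01,-.0265,.208,.138),dyaw(.01))])
E
```

```text
[ 0.60984783 -0.19834815  0.13833731] -0.670031344914001 [-1.06902062 -0.21005036 -0.59205523] [np.float64(0.6097156470313628), np.float64(-0.19941737307772794), 0.138]
[np.float64(0.0589), np.float64(-0.0066), np.float64(0.0008)] dr 0.036 ;  -> yaw -0.783
```

Hook has passed the bar (a brief 11 N). Last bit.

Request:
arm_command --travel '[[0.011,-0.002,0],[0.022,-0.004,0],[0.033,-0.005,0],[0.044,-0.006,0],[0.052,-0.007,0]]' --dr '[[0,0,0.007],[0,0,0.014],[0,0,0.021],[0,0,0.028],[0,0,0.035]]'

```text
t: 52.55
position: [0.6279, -0.2093, 0.1383]
orientation: [-2.905, 1.195, -0.001]
force: [-0.4, 0.4, 0.6]
gripper_width: 0.0002
grasp_force: 0.4
```

Request:
arm_command --travel '[[0.003,0,0],[0.006,0,0],[0.009,0,0],[0.012,0,0],[0.015,0,0]]' --dr '[[0,0,0],[0,0,0],[0,0,0],[0,0,0],[0,0,0]]'

```text
t: 52.97
position: [0.6316, -0.2129, 0.1383]
orientation: [-2.907, 1.191, 0.0]
force: [0.8, 1.3, -0.7]
gripper_width: -0.0001
grasp_force: 0.4
```

Request:
arm_command --travel '[[0.002,0,0],[0.004,0,0],[0.006,0,0],[0.008,0,0],[0.008,0,0]]' --dr '[[0,0,0],[0,0,0],[0,0,0],[0,0,0],[0,0,0]]'

```text
t: 53.38
position: [0.6319, -0.2133, 0.1383]
orientation: [-2.905, 1.191, 0.008]
force: [-4.4, 6.7, 3.5]
gripper_width: -0.0
grasp_force: 3.9
```

Request:
arm_command --travel '[[-0.01,0,0],[-0.03,0,0],[-0.06,0,0],[-0.1,0,0],[-0.1,0,0]]' --dr '[[0,0,0],[0,0,0],[0,0,0],[0,0,0],[0,0,0]]'

```text
t: 53.8
position: [0.6028, -0.1855, 0.1381]
orientation: [-2.907, 1.19, 0.004]
force: [-0.6, 0.4, -0.2]
gripper_width: -0.0
grasp_force: 0.0
```

Request:
arm_command --travel '[[0,0,-0.08],[0,0,-0.16],[0,0,-0.24],[0,0,-0.28],[0,0,-0.28]]' --dr '[[0,0,0],[0,0,0],[0,0,0],[0,0,0],[0,0,0]]'

```text
t: 54.22
position: [0.6087, -0.189, 0.2559]
orientation: [2.907, -1.191, 0.018]
force: [0.3, -0.4, 0.2]
gripper_width: 0.0002
grasp_force: 0.0
```

Request:
arm_command --travel '[[-0.35,0,0],[-0.35,0,0],[-0.35,0,0],[-0.35,0,0],[-0.35,0,0]]' --dr '[[0,0,0],[0,0,0],[0,0,0],[0,0,0],[0,0,0]]'

```text
t: 54.63
position: [0.5017, -0.0866, 0.2493]
orientation: [2.908, -1.188, -0.006]
force: [0.2, 0.9, -0.2]
gripper_width: 0.0001
grasp_force: 0.0
```

```bash
python3 - <<'E'
from h import *
t=get_image("top")
# wood mask: outermost wood (door outer edge) along line perpendicular to the front at y=.12,.2 ; expect x=-16mm when shut
hsv=cv2.cvtColor(t,cv2.COLOR_BGR2HSV)
for y in(.06,.1,.14,.18,.2):
    r=[]
    for x in np.arange(-.12,.03,.002):
        u,v=proj("top",dp(0,x,y,.144)).round().astype(int);h=hsv[v,u]
        if h[1]>70 and 8<h[0]<25 and h[2]>90: r.append(round(x*1000))
    print(y,r[:25])
E
```

```text
0.06 [-32, -30, -28, -26, -24, -16, -14, -12, -10, -8, -6, -4, -2, 0, 2, 4, 6, 8, 10, 12, 14, 16, 18, 20, 22]
0.1 [-34, -32, -30, -28, -26, -20, -18, -16, -14, -12, -10, -8, -6, -4, -2, 0, 2, 4, 6, 8, 10, 12, 14, 16, 18]
0.14 [-34, -32, -30, -28, -26, -24, -18, -16, -14, -12, -10, -8, -6, -4, -2, 0, 2, 4, 6, 8, 10, 12, 14, 16, 18]
0.18 [-32, -30, -28, -26, -24, -22, -16, -14, -12, -10, -8, -6, -4, -2, 0, 2, 4, 6, 8, 10, 12, 14, 16, 18, 20]
0.2 [-34, -32, -30, -28, -26, -24, -18, -16, -14, -12, -10, -8, -6, -4, -2, 0, 2, 4, 6, 8, 10, 12, 14, 16, 18]
```

Request:
arm_command --travel '[[0,0,0],[0,0,0],[0,0,0],[0,0,0],[0,0,0]]' --dr '[[0,0,0],[0,0,0],[0,0,0],[0,0,0],[0,0,0]]'

```text
t: 55.1
position: [0.5063, -0.0897, 0.25]
orientation: [2.906, -1.192, -0.0]
force: [-0.4, -1.0, 0.3]
gripper_width: 0.0001
grasp_force: 0.0
```

```bash
python3 -c "
from station import robot;print(robot.job_done())"
```

```text
the job is handed in; nothing more can be done
None
```

I screwed the foot down to its stop, released the catch, opened the door, stood all three cheeses on the tray and shut the door, then handed the job in at about 55 s; no verdict came back, and the cheeses couldn't be seen once the door was closed.

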